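Block up a jar in its transit case

ROBOT

A 6-joint arm with a two-finger parallel gripper is mounted at the origin on a cart in front of the work surface, level with it; the furniture and walls round the work are solid. World frame = base frame: x ahead of the robot, y to its left, z up, the work surface at z = 0. Lengths are in m, angles in rad, forces in N, time in s.
With the tool pointing down it reaches from about 0.35 to 0.775 m from the base axis. Payload 5.5 kg.
Tool frame: the origin (TCP) lies at the very end of the fingers, on their centre line; the grasp point (between the pads) lies 19 mm behind it; z points along the fingers, x is the direction in which the jaws open and shut, and the axes are right-handed (so a half turn about z gives the same grasp; the last joint's range is limited). The gripper opens to 85 mm and grips with 20 to 120 N. Pads are 22 mm wide; open, the fingers measure 114 mm over their backs; the gripper's body (76 mm by 85 mm) begins 54 mm behind the grasp point. The pads swing forward as they close: fully open they stand 13 mm farther back than shut.
Start: joints at [-1.302, 0.313, 0.046, 1.304, 0, 1.431], TCP at [0.229, -0.528, 0.231] pointing down, gripper open.
Joint ranges: [-2.76, 2.76], [-0.86, 1.69], [-1.03, 1.26], [-2.2, 2.34], [-1.47, 1.5], [-3.14, 3.14]. Speed limits (rad/s): [2.57, 2.57, 3.14, 3.14, 3.14, 3.14].

INTERFACE

Orientations are given as a unit quaternion [w, x, y, z].
In Python, from workcell import env gives the robot as it stands.
- The arm moves only by the shell command python3 -m inch 'ROWS' [FORCE]. ROWS is JSON, a list of rows, each a list of 7 numbers: the turn, a rotation vector about the tool's x, y, z each as a share of 8 degrees, from -1 to 1, then the shift along the tool's x, y, z each as a share of 0.05 m, from -1 to 1, then the closure, from 0 (fully open) to 1 (shut). A call has 1 to 12 rows; each row shifts and turns the commanded pose from where the row before left it, along the tool's axes as they then stand; what a row does not reach is not made up. A row lasts 1/10 s, in which the tool goes at most 50 mm and 8.59 degrees, less where a joint would pass 70% of its speed; a pose out of reach is approached as far as the arm can. A call with a number of a shift or a turn outside -1 to 1 is refused whole. A call with a gripper value outside its range is refused whole. The fingers move at their own pace and stop on an object; FORCE is the grip in N (left out, the last holds). Time passes only in rows, so rows that do not move let the fingers close. It gives the time, the measured TCP pose, the force and the opening at its end, in the units of the state.
- env.get_state(): the state, without advancing time (a new reading comes with each control period).
- env.read_camera(name): name is "side" or "top"; returns the picture (400x640x3 uint8, red, green, blue); there is no depth.
- env.calibration(name): a dict with "fx", "fy", "cx", "cy" (pixels), "k1" (the pictures are not rectified: a ray, as slopes to the right and down, at radius r is drawn at 1 + k1 r^2 times it, then the intrinsics apply), "rvec" (rotation vector, rad) and "tvec" (3), from world to camera coordinates, as OpenCV has them. Camera axes: x right, y down, z forward; pixel columns grow to the right and rows downward; lengths in m; the calibration is good to about 2 mm. A picture is of the moment at which its call begins. calibration takes no time and is no camera call.
- env.hand_in(): hands the job in, once; it reports no verdict.
The state is a dict: "clock": time; "joint_pos": joint angles; "qvel": joint speeds; "tau": joint torques, N m; "tcp_pos": TCP position; "orientation": TCP orientation; "wrist_force": force on the tool from outside, world axes, zero at the start; "ft_torque": the same for the moment, N m; "finger_gap": finger opening in m.
Only numpy, scipy, OpenCV 4.12 (cv2) and the standard library are available. Lean on these libraries where they do the work, as an engineer would, in place of code of your own. Each camera call takes 0.05 s, during which the arm holds its last target.

TASK

The jar lies in the sloping plywood case, in the corner by the left end and the near wall, and could still slide about. Fill the two gaps round it: set the blue block in the gap across the right end of the case and the pale wooden block in the gap between the jar and the far wall, each upright with its grip post up and right down flat on the case floor. Leave the jar in its corner, do not disturb the mug, tape roll or bowl, and let go of everything.

Things in the scene. Friction and masses are not known exactly. Their poses are not given: they have to be found in the camera images.
- stand: wooden base, 165 x 200 mm, that carries the case and cannot move; origin on the table under the case, x away from the robot, y to the left; it may stand turned up to 0.25 rad. The two blocks each carry a square grip post, 28 x 28 mm and 32 mm tall, in the middle of the top; their lowest 10 mm taper inward by 4 mm on every side.
- case: open plywood case on the stand, inside 120 (x) x 194 (y) x 78 mm deep, walls 8 mm. Origin: centre of its inner floor, 55 mm above the table. z points out of the mouth, square to the floor, leaning 28 degrees from vertical toward the robot; x runs up the slope (far wall at x = +60 mm), y to the left end (y = +97 mm, right end y = -97 mm).
- jar_mid (a point): centre of the loose clear square jar with black lid, 76 x 76 x 146 mm, 0.34 kg. It lies on the case floor along the case's y, lid to the right (its own z points to the lid), within about 5 mm of the near wall and left end. That leaves about 44 mm free between jar and far wall and about 46 mm between lid and right end. Its top is 76 mm above the case floor.
- end_block_mid (a point): centre, half-way up (53 mm over its underside), of the loose blue block, 112 (its x) x 41 (its y) x 74 mm, 106 mm high with its grip post, about 0.1 kg; starts upright on the table. Belongs across the case's right end, length along the case's x, at about x = 0, y = -74 mm in the case frame, centre 53 mm above the case floor when fully down; either way round.
- long_block_mid (a point): centre, half-way up (53 mm over its underside), of the loose pale wooden block, 39 (its x) x 140 (its y) x 74 mm, 106 mm high with its grip post, about 0.1 kg; starts upright on the table. Belongs between jar and far wall, length along the case's y, at about x = +38, y = +24 mm in the case frame, centre 53 mm above the case floor when fully down; either way round.
- mug: white mug with dots, 82 x 117 x 91 mm, origin at the centre of its underside; a bystander
- roll: roll of masking tape lying flat, 104 mm across, 25 mm high, origin at the centre of its underside; a bystander
- bowl: black bowl, 137 mm across, 66 mm high, origin at the centre of its underside; a bystander
Not all that is in view belongs to the job. There is more than one size of the part that bears end_block_mid; the job needs the middle-sized.

How it is judged:
By the outcome, as a careful person would: the job done as asked, in the order asked, and still so for the second after the job is handed in, with the robot touching nothing.
It also fails if it takes over 64 s, if anything falls off the work surface, if the arm or the gripper's body presses on something with over 40 N, if the wrist force passes 120 N, or if a joint passes its speed limit or range.

## Working session

There is one attempt and no reset: what is moved stays moved. The work goes in short steps, Python scripts to look and compute and a shell command to move; the robot and the scene stay as the last step left them, time stands still between calls to the robot, and variables do not carry over. Pictures are saved under pics/ and viewed, and the job is handed in when it is done.

```bash
ls; mkdir -p pics; python3 - <<'E'
from workcell import env
import cv2
for n in("side","top"):
    im=env.read_camera(n); cv2.imwrite(f"pics/{n}0.png",im[:,:,::-1]); print(n,env.calibration(n))
print(env.get_state())
E
```

```text
pics
side {'fx': 372.93152636061586, 'fy': 372.93152636061586, 'cx': 324.42292377917386, 'cy': 199.8020223797007, 'k1': 0.012576747916932274, 'rvec': array([ 0.62807394, -2.39083636,  1.48460805]), 'tvec': array([0.57274567, 0.09155492, 0.90933292])}
top {'fx': 519.938181822881, 'fy': 519.938181822881, 'cx': 319.1483394482863, 'cy': 196.87234253502427, 'k1': -0.16836383480470002, 'rvec': array([ 2.11662383, -2.13732828,  0.19946377]), 'tvec': array([0.232895  , 0.52445901, 1.50905065])}
{'clock': 0.1, 'joint_pos': array([-1.30163794e+00,  3.13925472e-01,  4.50751472e-02,  1.30360983e+00,
        2.44371653e-06,  1.43117212e+00]), 'qvel': array([ 0.00119537, -0.00116543,  0.00274043,  0.00090828, -0.0011576 ,
       -0.00135624]), 'tau': array([ 3.84132931e-03, -4.81724024e+01,  2.99243993e+01,  1.27154414e-02,
       -5.40938208e-05,  1.13000996e-05]), 'tcp_pos': array([ 0.22841166, -0.52717678,  0.23049082]), 'orientation': array([-5.49865134e-04,  8.35910150e-01, -5.48865676e-01, -6.24286432e-04]), 'wrist_force': array([ 0.32697715,  0.697265  , -0.26372168]), 'ft_torque': array([ 0.02034511, -0.01581132,  0.01328149]), 'finger_gap': 0.08499730590328898}
```

View pics/side0.png

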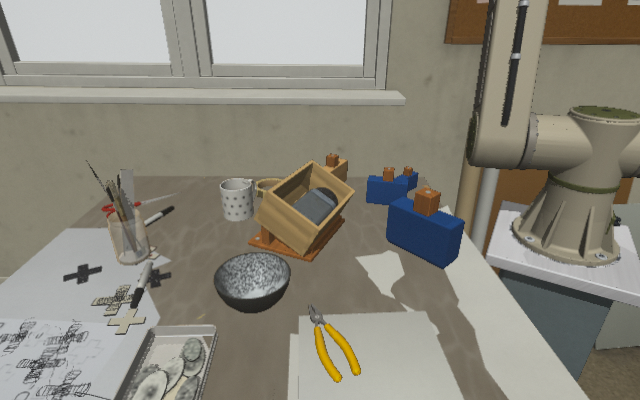

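View pics/top0.png

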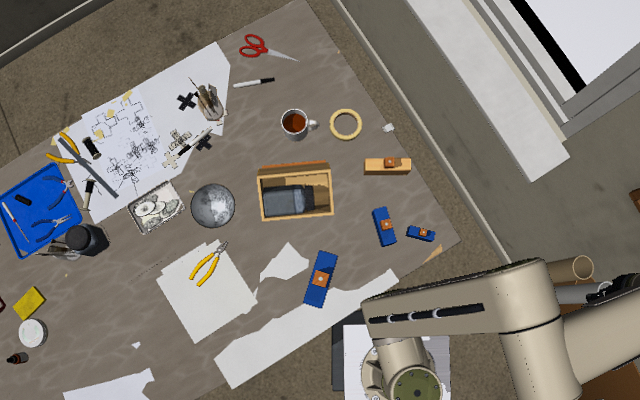

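Blue candidates in the top view are (321,279), (384,226) and (421,233). I'll measure them and enlarge a crop to confirm which is the middle one.

```bash
cat > h.py <<'E'
import numpy as np,cv2
from workcell import env
def cal(n):
    c=env.calibration(n);R=cv2.Rodrigues(c['rvec'])[0];return c,R,np.array(c['tvec'])
def ray(n,uv):
    c,R,t=cal(n);uv=np.atleast_2d(np.array(uv,float))
    K=np.array([[c['fx'],0,c['cx']],[0,c['fy'],c['cy']],[0,0,1]])
    p=cv2.undistortPoints(uv[:,None],K,np.array([c['k1'],0,0,0,0]))[:,0]
    d=np.c_[p,np.ones(len(p))]@R; return -R.T@t,d
def onz(n,uv,z):
    o,d=ray(n,uv);return o+d*((z-o[2])/d[:,2])[:,None]
def proj(n,P):
    c,R,t=cal(n)
    K=np.array([[c['fx'],0,c['cx']],[0,c['fy'],c['cy']],[0,0,1]])
    return cv2.projectPoints(np.atleast_2d(np.array(P,float)),R,t,K,np.array([c['k1'],0,0,0,0]))[0][:,0]
def tri(a,b):
    o1,d1=ray("side",a);o2,d2=ray("top",b);out=[];
    for x,y in zip(d1,d2):
        A=np.c_[x,-y];s=np.linalg.lstsq(A,o2-o1,rcond=None)[0];p,q=o1+x*s[0],o2+y*s[1];out.append(np.r_[(p+q)/2,np.linalg.norm(p-q)])
    return np.array(out)
E
python3 - <<'E'
from h import *
im=cv2.imread("pics/top0.png");hsv=cv2.cvtColor(im,cv2.COLOR_BGR2HSV)
m=cv2.inRange(hsv,(105,120,40),(125,255,255))
cs,_=cv2.findContours(m,cv2.RETR_EXTERNAL,cv2.CHAIN_APPROX_NONE)
for c in cs:
    if cv2.contourArea(c)<60 or c[:,0,0].min()<250: continue
    r=cv2.minAreaRect(c);b=cv2.boxPoints(r);print(r,onz("top",b,0.074).round(3).tolist())
def crop(n,f,x,y,w,h,s,o):
    cv2.imwrite(o,cv2.resize(cv2.imread(f)[y:y+h,x:x+w],None,fx=s,fy=s,interpolation=cv2.INTER_CUBIC))
crop(0,"pics/top0.png",240,140,200,150,4,"pics/ct.png")
crop(0,"pics/side0.png",240,140,240,150,3.3,"pics/cs.png")
E
```

```text
((319.9768981933594, 278.7740173339844), (19.626495361328125, 55.06156921386719), 17.354022979736328) [[0.217, 0.279, 0.074], [0.367, 0.23, 0.074], [0.349, 0.176, 0.074], [0.199, 0.225, 0.074]]
((420.38995361328125, 233.4184112548828), (27.23077964782715, 11.095907211303711), 14.743562698364258) [[0.405, -0.024, 0.074], [0.437, -0.034, 0.074], [0.415, -0.111, 0.074], [0.384, -0.101, 0.074]]
((383.5184020996094, 225.89450073242188), (38.21726989746094, 15.612568855285645), 73.3007583618164) [[0.482, 0.077, 0.074], [0.495, 0.033, 0.074], [0.386, 0.004, 0.074], [0.374, 0.048, 0.074]]
```

View pics/ct.png

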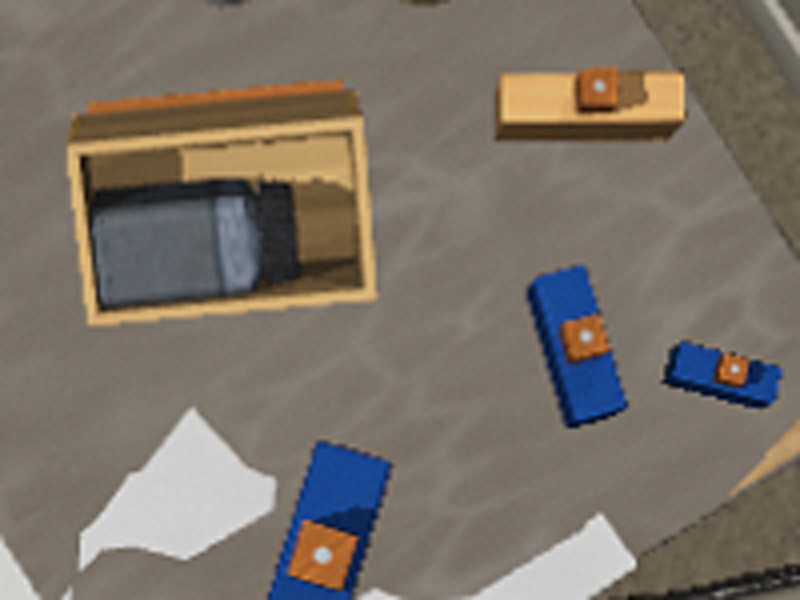

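View pics/cs.png

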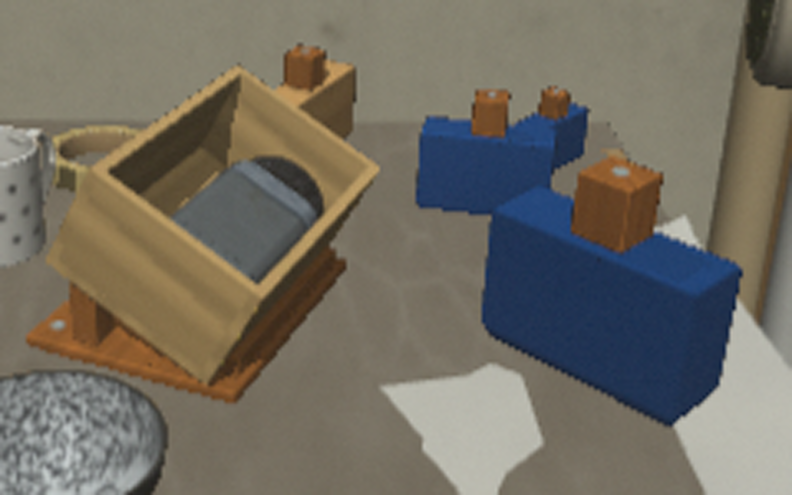

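The middle-sized block is (384,226) in the top view. Its outline measures about 113 x 45 mm, against about 158 mm long for (321,279) and about 80 mm for (421,233). Next I need the case pose and the block posts.

```bash
python3 - <<'E'
from h import *
def crop(f,x,y,w,h,s,o):
    cv2.imwrite(o,cv2.resize(cv2.imread(f)[y:y+h,x:x+w],None,fx=s,fy=s,interpolation=cv2.INTER_CUBIC))
crop("pics/top0.png",250,160,90,66,8,"pics/ct2.png")
crop("pics/side0.png",245,150,115,85,7,"pics/cs2.png")
E
```

```text
(no output)
```

View pics/ct2.png

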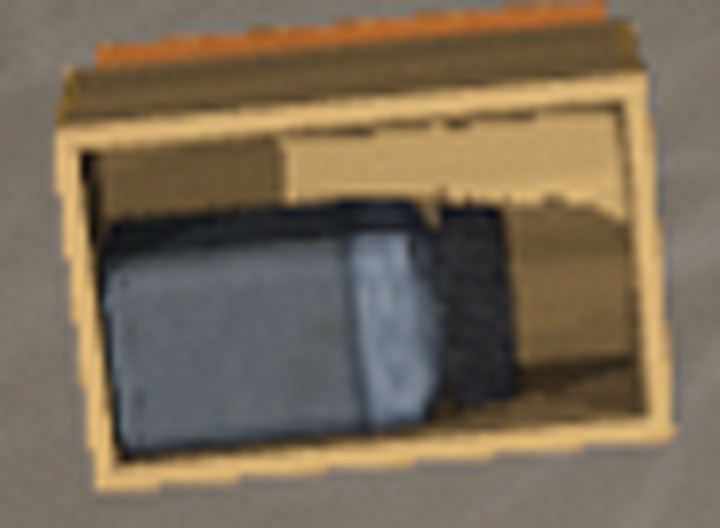

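View pics/cs2.png

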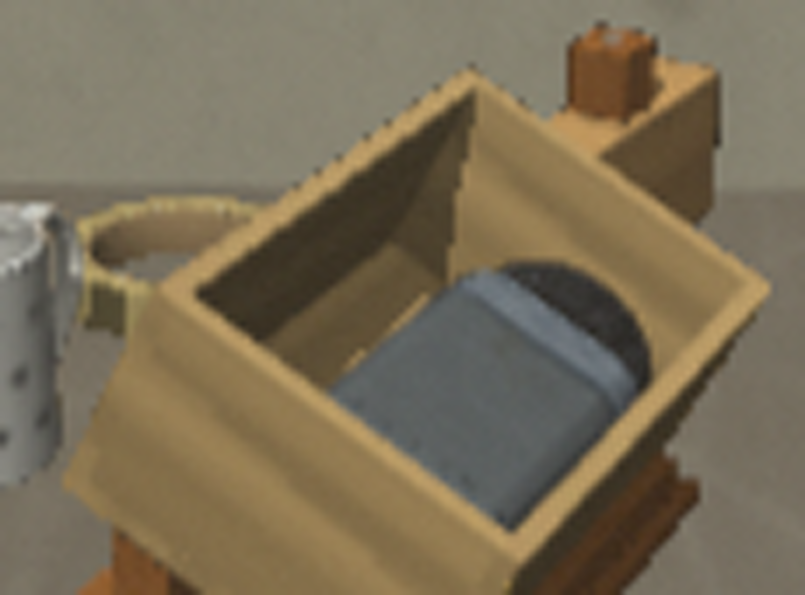

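```bash
cat > fit.py <<'E'
from h import *
from scipy.optimize import least_squares
def crop2(p,x,y,s): return (np.array(p,float)+.5)/s-.5+[x,y]
s,c=np.sin(np.radians(28)),np.cos(np.radians(28))
def Rc(yaw):
    Rz=np.array([[np.cos(yaw),-np.sin(yaw),0],[np.sin(yaw),np.cos(yaw),0],[0,0,1]])
    return Rz@np.array([[c,0,-s],[0,1,0],[s,0,c]])
def toW(q,P): return np.atleast_2d(P)@Rc(q[2]).T+[q[0],q[1],.055]
E
python3 - <<'E'
from fit import *
T=crop2([(55,128),(645,72),(676,436),(100,490)],250,160,8)
S=crop2([(165,292),(474,66),(770,288),(517,562)],245,150,7)
o=np.array([(68,105,78),(68,-105,78),(-68,-105,78),(-68,105,78)])/1000
Ti=crop2([(80,148),(617,103),(645,412),(118,458)],250,160,8)
for w in((1,0),(0,1),(1,1)):
    f=lambda q:np.r_[w[0]*(proj("top",toW(q,o))-T).ravel(),w[1]*(proj("side",toW(q,o))-S).ravel()]
    r=least_squares(f,[.55,.25,.1]);print(w,r.x,r.fun.round(1).reshape(-1,2).tolist())
print(tri(S,T).round(4), toW(r.x,o).round(4))
# posts
for n,h in(("top",None),("side",None)):
    im=cv2.imread(f"pics/{n}0.png");hsv=cv2.cvtColor(im,cv2.COLOR_BGR2HSV)
    m=cv2.inRange(hsv,(5,150,60),(14,255,255));k,l,st,ce=cv2.connectedComponentsWithStats(m)
    for a,b in zip(st[1:],ce[1:]):
        if a[4]>25: print(n,a,b.round(1))
E
```

```text
(1, 0) [0.55499434 0.29802998 0.08693524] [[-0.2, 0.0], [0.3, -0.0], [0.1, -0.1], [-0.2, 0.1], [-0.0, -0.0], [-0.0, -0.0], [0.0, -0.0], [0.0, -0.0]]
(0, 1) [0.55270958 0.29844119 0.08055438] [[-0.0, 0.0], [0.0, 0.0], [-0.0, 0.0], [-0.0, 0.0], [-1.4, -0.7], [-0.4, -0.2], [1.0, -0.3], [1.0, 0.4]]
(1, 1) [0.55391793 0.29778576 0.08384808] [[-0.1, 0.3], [0.5, 0.5], [0.1, 0.4], [-0.2, 0.3], [-1.6, -0.9], [-0.9, -0.4], [0.5, -0.5], [0.9, 0.0]]
[[5.679e-01 4.031e-01 1.539e-01 4.000e-03]
 [5.856e-01 1.955e-01 1.553e-01 4.100e-03]
 [4.678e-01 1.853e-01 9.030e-02 1.000e-04]
 [4.504e-01 3.940e-01 9.120e-02 1.100e-03]] [[0.5685 0.4044 0.1558]
 [0.5861 0.1951 0.1558]
 [0.4664 0.1851 0.0919]
 [0.4488 0.3943 0.0919]]
top [291 114  14  18 183] [297.7 122.3]
top [384 157  11  11  92] [388.9 161.9]
top [262 160  63   9 151] [293.4 164. ]
top [629 192  11   9  46] [634.8 195.7]
top [634 200   6  11  29] [637.2 204.3]
top [380 219  12  11  81] [385.7 224.4]
top [419 228   8   9  43] [422.3 232.1]
top [312 270  17  17 177] [320.2 278.3]
top [560 305  14   8  52] [566.  308.5]
top [582 362  58  38 696] [615.5 384.6]
side [326 154  12  13  80] [331.1 160.3]
side [404 167   8   9  49] [407.4 170.9]
side [383 168  11  13 107] [388.  174.3]
side [413 188  28  28 531] [426.2 201.6]
side [248 227  74  35 638] [279.  246.3]
```

```bash
python3 - <<'E'
from h import *
im=cv2.imread("pics/top0.png")
a=cv2.resize(im[150:182,358:418],None,fx=12,fy=12,interpolation=cv2.INTER_CUBIC)
b=cv2.resize(im[202:250,366:404],None,fx=12,fy=12,interpolation=cv2.INTER_CUBIC)
cv2.imwrite("pics/pale.png",a);cv2.imwrite("pics/end.png",b)
E
```

```text
(no output)
```

View pics/pale.png

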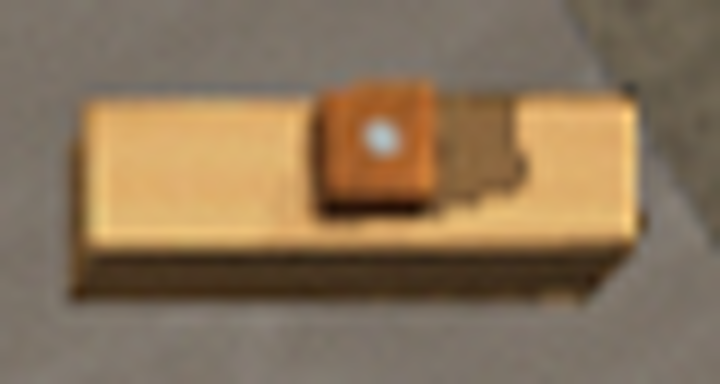

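View pics/end.png

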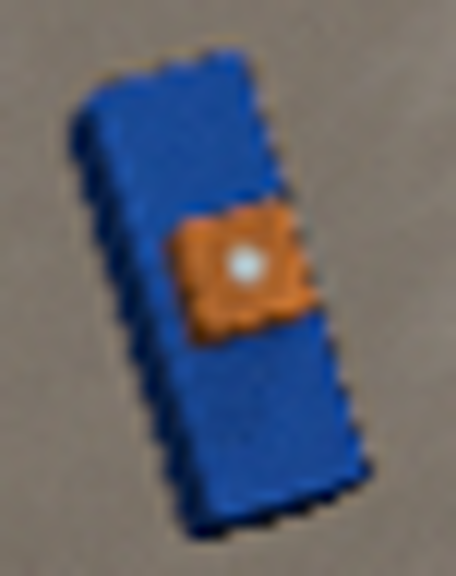

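Corner pixels in these crops: the pale top face is (85,98), (637,97), (637,245), (92,247) with its dot at (381,138). The blue top face is (95,100), (245,52), (370,468), (208,530) with its dot at (245,264).

```bash
python3 - <<'E'
from fit import *
P=crop2([(85,98),(637,97),(637,245),(90,246)],358,150,12);Pd=crop2([(381,138)],358,150,12)
E=crop2([(95,100),(245,52),(370,468),(208,530)],366,202,12);Ed=crop2([(245,264)],366,202,12)
for n,c,d in(("pale",P,Pd),("end",E,Ed)):
    w=onz("top",c,.074)[:,:2];print(n,w.round(4).tolist(),w.mean(0).round(4),"dot",onz("top",d,.106).round(4))
    for i in range(4):
        e=w[(i+1)%4]-w[i];print(np.hypot(*e).round(4),np.arctan2(e[1],e[0]).round(3))
q=[.5545,.298,.086]
print(toW(q,[[0,-.074,.0],[0,-.074,.2],[.038,.024,.2]]))
print(tri(crop2([(492,96)],240,140,3.3),Ed),tri(crop2([(305,47)],240,140,3.3),Pd))
E
```

```text
pale [[0.6398, 0.0906], [0.6392, -0.0482], [0.6011, -0.0465], [0.6018, 0.0904]] [0.6205 0.0216] dot [[0.6208 0.0214 0.106 ]]
0.1389 -1.575
0.0381 3.096
0.1369 1.566
0.0379 0.005
end [[0.4815, 0.0688], [0.493, 0.0315], [0.3903, 0.0042], [0.3758, 0.0442]] [0.4352 0.0372] dot [[0.4364 0.0375 0.106 ]]
0.039 -1.271
0.1063 -2.881
0.0426 1.919
0.1086 0.229
[[0.56085616 0.22427348 0.055     ]
 [0.46730885 0.21620852 0.23158952]
 [0.49231925 0.31672826 0.24942944]]
[[0.43561273 0.03701165 0.10452971 0.00210694]] [[0.61925702 0.02171681 0.10968571 0.00121866]]
```

```bash
cat > go.py <<'E'
from fit import *
from scipy.spatial.transform import Rotation as Ro
import sys
def st():
    s=env.get_state();q=s['orientation'];return s,np.array(s['tcp_pos']),Ro.from_quat([q[1],q[2],q[3],q[0]])
def need(p,R=None,c=None):
    s,x,r=st();d=r.inv().apply(np.array(p)-x)/.05
    print("shift units",d.round(2))
    if R is not None:
        w=(r.inv()*Ro.from_matrix(R)).as_rotvec();print("turn units",(w/np.radians(8)).round(2))
        print("shift units after turn",(np.array(R).T@(np.array(p)-x)/.05).round(2))
    print("t",round(s['clock'],2),"tcp",x.round(4),"j",np.round(s['joint_pos'],3),"F",np.round(s['wrist_force'],1),"M",np.round(s['ft_torque'],2),"gap",round(s['finger_gap'],4))
def Rt(xd,zd):
    z=np.array(zd)/np.linalg.norm(zd);x=np.array(xd)-z*np.dot(z,xd);x/=np.linalg.norm(x);return np.c_[x,np.cross(z,x),z]
def down(az): return Rt([np.cos(az),np.sin(az),0],[0,0,-1])
E
python3 -c "
from go import *
need([.436,.037,.23],down(.25-np.pi/2))"
```

```text
shift units [-8.7  -8.29  0.03]
turn units [-0.    0.01  1.14]
shift units after turn [-9.91 -6.81  0.01]
t 0.1 tcp [ 0.2284 -0.5272  0.2305] j [-1.302  0.314  0.045  1.304  0.     1.431] F [ 0.3  0.7 -0.3] M [ 0.02 -0.02  0.01] gap 0.085
```

Move partway to see how joint 6 goes.

```bash
python3 -m inch '[[0,0,0,-0.5,-0.4,0,0],[0,0,0,-0.6,-0.6,0,0],[0,0,0,-0.6,-0.6,0,0],[0,0,0,-0.6,-0.6,0,0],[0,0,0,-0.6,-0.6,0,0]]' 60; python3 -c "
from go import *
need([.436,.037,.23],down(.25-np.pi/2));need([.436,.037,.23],down(.25+np.pi/2))"
```

```text
clock: 0.6
tcp_pos: [0.2995, -0.3372, 0.2309]
orientation: [-0.0, 0.836, -0.549, -0.0]
wrist_force: [1.0, -0.3, -0.7]
finger_gap: 0.0854
shift units [-5.79 -5.48  0.02]
turn units [0.   0.   1.13]
shift units after turn [-6.58 -4.5   0.02]
t 0.6 tcp [ 0.2995 -0.3372  0.2309] j [-1.023  0.074 -0.252  1.245  0.     1.711] F [ 1.  -0.3 -0.7] M [ 0.   -0.06 -0.01] gap 0.0854
shift units [-5.79 -5.48  0.02]
turn units [-1.000e-02  0.000e+00 -2.137e+01]
shift units after turn [6.58 4.5  0.02]
t 0.6 tcp [ 0.2995 -0.3372  0.2309] j [-1.023  0.074 -0.252  1.245  0.     1.711] F [ 1.  -0.3 -0.7] M [ 0.   -0.06 -0.01] gap 0.0854
```

```bash
python3 -m inch '[[0,0,0,-0.6,-0.6,0,0],[0,0,0,-0.7,-0.7,0,0],[0,0,0,-0.7,-0.7,0,0],[0,0,0,-0.7,-0.7,0,0],[0,0,0,-0.7,-0.7,0,0],[0,0,0,-0.7,-0.7,0,0],[0,0,0,-0.7,-0.6,0,0],[0,0,0,-0.6,-0.5,0,0],[0,0,0,-0.4,-0.3,0,0],[0,0,-1,0,0,0,0],[0,0,-1,0,0,0,0],[0,0,-1,0,0,0,0]]'
python3 -m inch '[[0,0,-1,0,0,0,0],[0,0,-1,0,0,0,0],[0,0,-1,0,0,0,0],[0,0,-1,0,0,0,0],[0,0,-1,0,0,0,0],[0,0,-1,0,0,0,0],[0,0,-1,0,0,0,0],[0,0,-1,0,0,0,0],[0,0,-1,0,0,0,0],[0,0,-1,0,0,0,0]]'
python3 -m inch '[[0,0,-1,0,0,0,0],[0,0,-1,0,0,0,0],[0,0,-1,0,0,0,0],[0,0,-1,0,0,0,0],[0,0,-1,0,0,0,0],[0,0,-1,0,0,0,0],[0,0,-1,0,0,0,0],[0,0,-1,0,0,0,0],[0,0,-0.3,0,0,0,0],[0,0,0,0,0,0,0]]';python3 -c "
from go import *
need([.436,.037,.079],down(.25+np.pi/2))"
```

```text
clock: 1.8
tcp_pos: [0.4361, 0.037, 0.2309]
orientation: [0.0, 0.933, -0.36, -0.0]
wrist_force: [-0.5, -0.1, -0.0]
finger_gap: 0.0854
clock: 2.8
tcp_pos: [0.4361, 0.0365, 0.2309]
orientation: [-0.0, 0.946, 0.324, -0.0]
wrist_force: [0.3, 0.1, 0.1]
finger_gap: 0.0854
clock: 3.8
tcp_pos: [0.4361, 0.0365, 0.2309]
orientation: [-0.0, 0.617, 0.787, -0.0]
wrist_force: [0.1, -0.9, -1.2]
finger_gap: 0.0853
shift units [0.01 0.   3.04]
turn units [-0.01 -0.   -0.06]
shift units after turn [ 0.01 -0.    3.04]
t 3.8 tcp [0.4361 0.0365 0.2309] j [-0.1    0.048 -0.28   1.243 -0.    -0.342] F [ 0.1 -0.9 -1.2] M [-0.02 -0.02 -0.01] gap 0.0853
```

```bash
python3 -m inch '[[0,0,0,0,0,0.4,0],[0,0,0,0,0,0.6,0],[0,0,0,0,0,0.6,0],[0,0,0,0,0,0.6,0],[0,0,0,0,0,0.4,0],[0,0,0,0,0,0.3,0],[0,0,0,0,0,0.1,0],[0,0,0,0,0,0,0]]'; python3 - <<'E'
from go import *
for n in("side","top"):
    im=env.read_camera(n)[:,:,::-1]
    c=im[110:250,320:480] if n=="side" else im[150:290,300:460]
    cv2.imwrite(f"pics/g1{n}.png",cv2.resize(c,None,fx=3,fy=3,interpolation=cv2.INTER_CUBIC))
need([.436,.037,.082])
a,b=[cv2.imread(f"pics/g1{n}.png") for n in("side","top")];cv2.imwrite("pics/g1.png",cv2.resize(np.hstack([a,b]),(800,350)))
E
```

```text
clock: 4.6
tcp_pos: [0.4358, 0.0365, 0.0807]
orientation: [-0.001, 0.617, 0.787, -0.0]
wrist_force: [0.2, -0.1, -0.1]
finger_gap: 0.0854
shift units [ 0.02 -0.02 -0.  ]
t 4.7 tcp [0.437  0.0364 0.0819] j [-0.1    0.16  -0.544  0.866 -0.    -0.341] F [ 0.7 -0.1  1.2] M [ 0.03 -0.04 -0.03] gap 0.0855
```

View pics/g1.png

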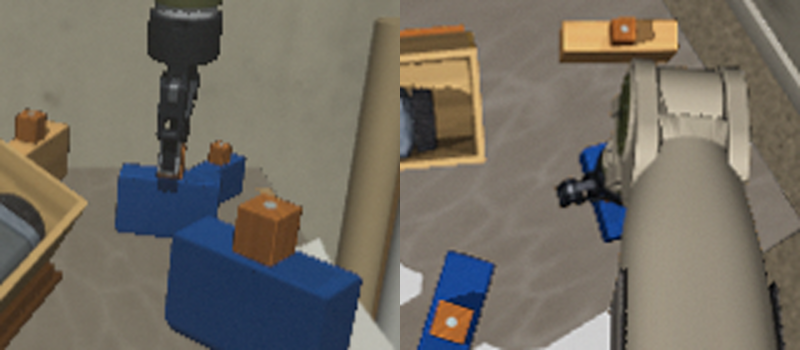

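The side view shows the fingers straddling the middle block's post, which is at about (178,170) in the left half of the picture. Closing now, then lifting.

```bash
python3 -m inch '[[0,0,0,0,0,0,1],[0,0,0,0,0,0,1],[0,0,0,0,0,0,1],[0,0,0,0,0,0,1],[0,0,0,0,0,0,1],[0,0,0,0,0,0,1],[0,0,0,0,0,0,1],[0,0,0,0,0,0,1]]' 60;  python3 - <<'E'
from go import *
need([.436,.037,.23])
E
```

```text
clock: 5.5
tcp_pos: [0.4371, 0.0364, 0.0818]
orientation: [0.001, 0.617, 0.787, 0.0]
wrist_force: [-0.4, -0.4, 4.9]
finger_gap: 0.0268
shift units [ 0.02 -0.02 -2.96]
t 5.5 tcp [0.4371 0.0364 0.0818] j [-0.1    0.16  -0.544  0.866  0.    -0.342] F [-0.4 -0.4  4.9] M [ 0.08 -0.01 -0.01] gap 0.0268
```

```bash
python3 -m inch '[[0,0,0,0,0,-0.2,1],[0,0,0,0,0,-0.4,1],[0,0,0,0,0,-0.6,1],[0,0,0,0,0,-0.8,1],[0,0,0,0,0,-0.8,1],[0,0,0,0,0,-0.8,1],[0,0,0,0,0,-0.6,1],[0,0,0,0,0,-0.4,1]]';  cat >> go.py <<'E'
q=[.5545,.298,.086]
def cpos(*P): return toW(q,P)[0]
def Rcase(k): # k: tool x along case axis vector
    R=Rc(q[2]);return Rt(R@np.array(k,float),-R[:,2])
def where():
    s,x,r=st();R=Rc(q[2]);print("tcp in case mm",(R.T@(x-[q[0],q[1],.055])*1000).round(1),"tool axes in case",(R.T@r.as_matrix()).round(3).tolist())
E
python3 - <<'E'
from go import *
R=Rcase([0,1,0]);p=cpos(0,-.074,.20);print(p)
need(p,R)
E
```

```text
clock: 6.3
tcp_pos: [0.4365, 0.0364, 0.314]
orientation: [0.001, 0.617, 0.787, 0.0]
wrist_force: [-0.1, -0.4, -1.2]
finger_gap: 0.027
[0.46730885 0.21620852 0.23158952]
shift units [3.35 1.45 1.65]
turn units [-3.48 -0.27  1.09]
shift units after turn [3.53 0.04 1.89]
t 6.3 tcp [0.4365 0.0364 0.314 ] j [-0.1    0.032 -0.095  1.441 -0.    -0.341] F [-0.1 -0.4 -1.2] M [-0.01 -0.   -0.05] gap 0.027
```

```bash
python3 -m inch '[[-0.58,-0.045,0.18,0,0,0,1],[-0.58,-0.045,0.18,0,0,0,1],[-0.58,-0.045,0.18,0,0,0,1],[-0.58,-0.045,0.18,0,0,0,1],[-0.58,-0.045,0.18,0,0,0,1],[-0.58,-0.045,0.18,0,0,0,1],[0,0,0,0.5,0,0,1],[0,0,0,0.7,0,0,1],[0,0,0,0.7,0,0,1],[0,0,0,0.7,0,0,1],[0,0,0,0.6,0,0,1],[0,0,0,0.3,0,0,1]]'
python3 -m inch '[[0,0,0,0,0,0,1],[0,0,0,0,0,0,1]]'
python3 - <<'E'
from go import *
R=Rcase([0,1,0]);need(cpos(0,-.074,.20),R);where()
for n in("side","top"):
    im=env.read_camera(n)[:,:,::-1]; cv2.imwrite(f"pics/h1{n}.png",im)
    c=im[80:260,220:400] if n=="side" else im[110:250,240:380]
    cv2.imwrite(f"pics/h1{n}c.png",cv2.resize(c,(400,400),interpolation=cv2.INTER_CUBIC))
a,b=[cv2.imread(f"pics/h1{n}c.png") for n in("side","top")];cv2.imwrite("pics/h1.png",np.hstack([a,b]))
E
```

```text
clock: 7.5
tcp_pos: [0.4198, 0.2128, 0.3108]
orientation: [0.162, 0.655, 0.717, 0.177]
wrist_force: [-0.5, -0.4, -1.1]
finger_gap: 0.0268
clock: 7.7
tcp_pos: [0.4205, 0.2107, 0.3107]
orientation: [0.163, 0.655, 0.716, 0.177]
wrist_force: [-0.1, -0.2, -1.4]
finger_gap: 0.0267
shift units [0.03 0.1  1.84]
turn units [-0.02 -0.    0.02]
shift units after turn [0.03 0.09 1.84]
t 7.7 tcp [0.4205 0.2107 0.3107] j [ 0.381 -0.275 -0.484  0.894 -0.136  0.26 ] F [-0.1 -0.2 -1.4] M [-0.01  0.57  0.  ] gap 0.0267
tcp in case mm [ -4.5 -75.5 292. ] tool axes in case [[-0.003, 1.0, -0.003], [1.0, 0.003, 0.0], [0.0, -0.003, -1.0]]
```

View pics/h1.png

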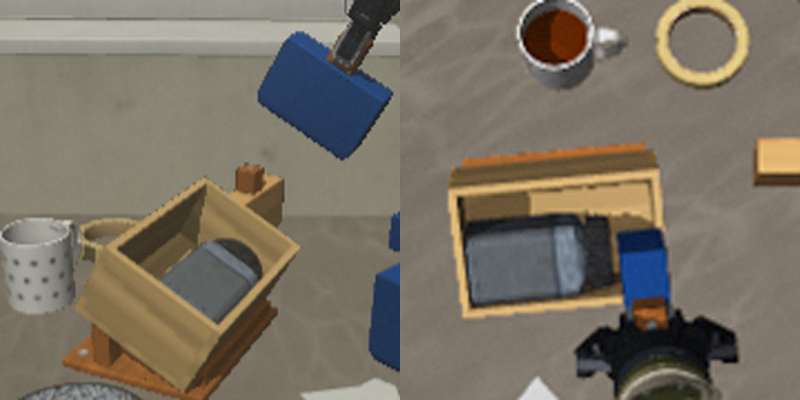

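```bash
cat >> go.py <<'E'
def oncase(n,uv,zc):
    o,d=ray(n,uv);R=Rc(q[2]);o=R.T@(o-[q[0],q[1],.055]);d=d@R;return (o+d*((zc-o[2])/d[:,2])[:,None])*1000
E
python3 - <<'E'
from go import *
print(oncase("top",crop2([(517,300),(512,215),(519,380)],250,160,8),.07).round(1))
print("jar left edge/near/far",oncase("top",crop2([(105,290),(118,455),(350,440),(300,207),(300,242)],250,160,8),.076).round(1))
print("rim inner",oncase("top",crop2([(80,148),(617,103),(645,412),(118,458)],250,160,8),.078).round(1))
E
```

```text
[[-13.2 -52.1  70. ]
 [ 18.7 -53.   70. ]
 [-43.4 -50.2  70. ]]
jar left edge/near/far [[  6.9  93.8  76. ]
 [-55.5  96.4  76. ]
 [-58.1  12.6  76. ]
 [ 30.7  21.6  76. ]
 [ 17.8  22.9  76. ]]
rim inner [[ 60.3  96.4  78. ]
 [ 58.4 -93.3  78. ]
 [-57.3 -94.3  78. ]
 [-55.9  96.4  78. ]]
```

```bash
python3 -m inch '[[0,0,0,0,0.09,0.2,1],[0,0,0,0,0,0.4,1],[0,0,0,0,0,0.5,1],[0,0,0,0,0,0.5,1],[0,0,0,0,0,0.4,1],[0,0,0,0,0,0.3,1],[0,0,0,0,0,0.1,1],[0,0,0,0,0,0,1],[0,0,0,0,0,0,1]]'
cat > look.py <<'E'
from go import *
import sys
t=sys.argv[1];o=[]
for n in("side","top"):
    im=env.read_camera(n)[:,:,::-1]; cv2.imwrite(f"pics/{t}{n}.png",im)
    c=im[120:240,240:360] if n=="side" else im[130:230,245:345]
    o.append(cv2.resize(c,(400,400),interpolation=cv2.INTER_CUBIC))
cv2.imwrite(f"pics/{t}.png",np.hstack(o))
E
python3 look.py h2; python3 - <<'E'
from go import *
need(cpos(0,-.075,.20),Rcase([0,1,0]));where()
E
```

```text
clock: 8.7
tcp_pos: [0.4815, 0.2156, 0.2078]
orientation: [0.163, 0.656, 0.715, 0.178]
wrist_force: [0.2, 0.7, -1.3]
finger_gap: 0.0271
shift units [ 0.01 -0.03 -0.54]
turn units [-0.   -0.    0.01]
shift units after turn [ 0.01 -0.03 -0.54]
t 8.8 tcp [0.4815 0.216  0.2083] j [ 0.336 -0.116 -0.622  0.589 -0.116  0.22 ] F [ 0.1  0.8 -0.9] M [-0.04  0.57  0.01] gap 0.0272
tcp in case mm [  1.6 -75.4 172.8] tool axes in case [[-0.001, 1.0, -0.0], [1.0, 0.001, 0.001], [0.001, -0.0, -1.0]]
```

View pics/h2.png

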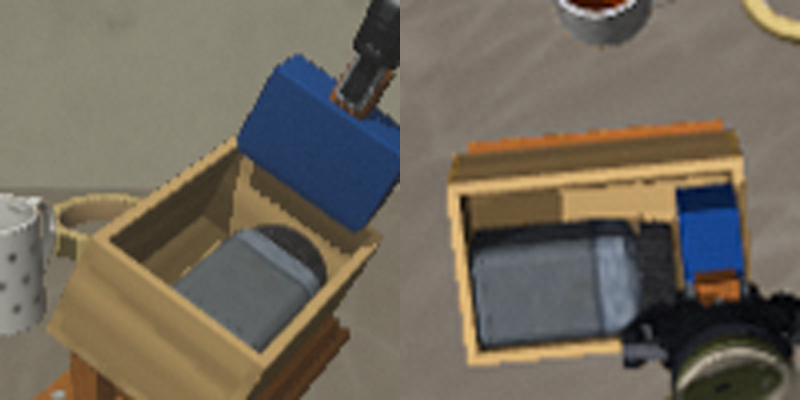

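```bash
python3 - <<'E'
from go import *
im=cv2.imread("pics/h2top.png");cv2.imwrite("pics/h2z.png",cv2.resize(im[160:220,300:345],None,fx=10,fy=10,interpolation=cv2.INTER_CUBIC))
E
```

```text
(no output)
```

View pics/h2z.png

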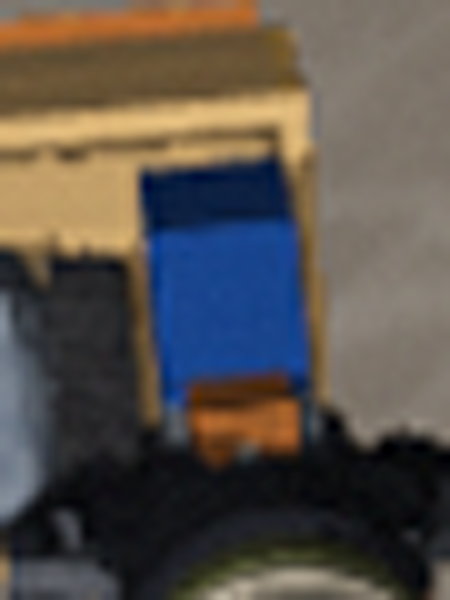

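```bash
python3 - <<'E'
from go import *
print("top far edge",oncase("top",crop2([(148,233),(297,220)],300,160,10),.165).round(1))
print("bottom far edge (end of taper ~)",oncase("top",crop2([(142,172),(280,158)],300,160,10),.101).round(1))
E
```

```text
top far edge [[ 56.2 -54.8 165. ]
 [ 56.  -94.6 165. ]]
bottom far edge (end of taper ~) [[ 55.6 -55.6 101. ]
 [ 55.9 -94.1 101. ]]
```

The block measures centred at about x = 0, y = -75 mm in the case, so I can insert.

```bash
python3 -m inch '[[0,0,0,0,0,0.2,1],[0,0,0,0,0,0.2,1],[0,0,0,0,0,0.2,1],[0,0,0,0,0,0.2,1],[0,0,0,0,0,0.2,1],[0,0,0,0,0,0,1]]';python3 - <<'E'
from go import *
need(cpos(0,-.075,.082),Rcase([0,1,0]));where()
E
```

```text
clock: 9.4
tcp_pos: [0.5042, 0.218, 0.1611]
orientation: [0.162, 0.656, 0.716, 0.177]
wrist_force: [1.2, 1.6, -1.2]
finger_gap: 0.027
shift units [0.01 0.01 0.77]
turn units [-0.03 -0.    0.01]
shift units after turn [0.01 0.01 0.77]
t 9.4 tcp [0.5042 0.218  0.1611] j [ 0.322 -0.028 -0.667  0.459 -0.109  0.208] F [ 1.2  1.6 -1.2] M [0.28 0.56 0.09] gap 0.027
tcp in case mm [ -0.5 -75.3 120.5] tool axes in case [[-0.001, 1.0, -0.004], [1.0, 0.001, 0.0], [0.0, -0.004, -1.0]]
```

```bash
python3 -m inch '[[0,0,0,0,0,0.2,1],[0,0,0,0,0,0.2,1],[0,0,0,0,0,0.15,1],[0,0,0,0,0,0.1,1],[0,0,0,0,0,0,1]]';python3 - <<'E'
from go import *
need(cpos(0,-.075,.082),Rcase([0,1,0]));where()
E
```

```text
clock: 9.9
tcp_pos: [0.5194, 0.2194, 0.1334]
orientation: [0.163, 0.656, 0.716, 0.177]
wrist_force: [-0.3, 2.0, -2.1]
finger_gap: 0.0272
shift units [0.01 0.   0.14]
turn units [-0.02 -0.    0.01]
shift units after turn [0.01 0.   0.14]
t 9.9 tcp [0.5194 0.2194 0.1334] j [ 0.313  0.031 -0.687  0.377 -0.105  0.201] F [-0.3  2.  -2.1] M [0.32 0.55 0.11] gap 0.0272
tcp in case mm [ -0.  -75.3  88.8] tool axes in case [[-0.001, 1.0, -0.003], [1.0, 0.001, 0.0], [0.0, -0.003, -1.0]]
```

```bash
python3 -m inch '[[0,0,0,0,0,0.05,1],[0,0,0,0,0,0.04,1],[0,0,0,0,0,0.04,1],[0,0,0,0,0,0,1]]';python3 - <<'E'
from go import *
need(cpos(0,-.075,.082),Rcase([0,1,0]));where()
E
```

```text
clock: 10.3
tcp_pos: [0.5227, 0.2197, 0.1287]
orientation: [0.163, 0.656, 0.716, 0.178]
wrist_force: [0.7, 1.8, -1.9]
finger_gap: 0.0269
shift units [ 0.01 -0.01  0.02]
turn units [-0.01 -0.    0.01]
shift units after turn [ 0.01 -0.01  0.02]
t 10.3 tcp [0.5227 0.2197 0.1287] j [ 0.312  0.042 -0.69   0.362 -0.105  0.199] F [ 0.7  1.8 -1.9] M [0.31 0.5  0.05] gap 0.0269
tcp in case mm [  0.7 -75.3  83.1] tool axes in case [[-0.001, 1.0, -0.001], [1.0, 0.001, 0.0], [0.0, -0.001, -1.0]]
```

```bash
python3 -m inch '[[0,0,0,0,0,0.03,1],[0,0,0,0,0,0.02,1],[0,0,0,0,0,0,1]]';python3 -c "
from go import *
need(cpos(0,-.075,.082));where()"; python3 -m inch '[[0,0,0,0,0,0.02,1],[0,0,0,0,0,0.02,1],[0,0,0,0,0,0,1]]';python3 -c "
from go import *
need(cpos(0,-.075,.082));where()"
```

```text
clock: 10.6
tcp_pos: [0.5232, 0.2198, 0.127]
orientation: [0.163, 0.655, 0.716, 0.178]
wrist_force: [-8.8, -0.3, 8.1]
finger_gap: 0.0266
shift units [ 0.   -0.01 -0.01]
t 10.6 tcp [0.5232 0.2198 0.127 ] j [ 0.312  0.045 -0.692  0.357 -0.104  0.199] F [-8.8 -0.3  8.1] M [0.   1.01 0.01] gap 0.0266
tcp in case mm [  0.3 -75.2  81.4] tool axes in case [[-0.002, 1.0, -0.002], [1.0, 0.002, 0.0], [0.001, -0.002, -1.0]]
clock: 10.9
tcp_pos: [0.5232, 0.2199, 0.1269]
orientation: [0.163, 0.655, 0.716, 0.178]
wrist_force: [-26.4, -3.5, 30.0]
finger_gap: 0.0268
shift units [ 0.   -0.01 -0.01]
t 10.9 tcp [0.5232 0.2199 0.1269] j [ 0.312  0.045 -0.692  0.356 -0.105  0.198] F [-26.4  -3.5  30. ] M [-0.44  2.17 -0.3 ] gap 0.0268
tcp in case mm [  0.3 -75.2  81.3] tool axes in case [[-0.002, 1.0, -0.001], [1.0, 0.002, 0.0], [0.0, -0.001, -1.0]]
```

It bottomed at TCP 81.3 mm, which matches the 82 mm grip height, so the block is on the floor. Relieving the load and releasing.

```bash
python3 -m inch '[[0,0,0,0,0,-0.04,1],[0,0,0,0,0,0,1],[0,0,0,0,0,0,0.6],[0,0,0,0,0,0,0.3],[0,0,0,0,0,0,0],[0,0,0,0,0,0,0],[0,0,0,0,0,0,0],[0,0,0,0,0,0,0]]';python3 -c "
from go import *
need(cpos(0,-.075,.082));where()"
```

```text
clock: 11.7
tcp_pos: [0.5238, 0.2196, 0.1263]
orientation: [0.163, 0.656, 0.716, 0.178]
wrist_force: [-0.1, 0.1, -0.2]
finger_gap: 0.0854
shift units [ 0.01 -0.01 -0.03]
t 11.7 tcp [0.5238 0.2196 0.1263] j [ 0.311  0.047 -0.692  0.356 -0.104  0.199] F [-0.1  0.1 -0.2] M [-0.04  0.42  0.04] gap 0.0854
tcp in case mm [  0.5 -75.4  80.4] tool axes in case [[-0.001, 1.0, -0.002], [1.0, 0.001, 0.0], [0.0, -0.002, -1.0]]
```

Backing out, then a look at the placement.

```bash
python3 -m inch '[[0,0,0,0,0,-0.2,0],[0,0,0,0,0,-0.4,0],[0,0,0,0,0,-0.6,0],[0,0,0,0,0,-0.7,0],[0,0,0,0,0,-0.7,0],[0,0,0,0,0,-0.6,0],[0,0,0,-0.6,0,0,0],[0,0,0,-0.6,0,0,0],[0,0,0,-0.6,0,0,0],[0,0,0,-0.6,0,0,0],[0,0,0,-0.6,0,0,0],[0,0,0,-0.6,0,0,0]]'; python3 look.py p1; python3 - <<'E'
from go import *
need([.6205,.0215,.25],down(np.pi));need([.6205,.0215,.25],down(0))
E
```

```text
clock: 12.9
tcp_pos: [0.4644, 0.0329, 0.2688]
orientation: [0.164, 0.655, 0.716, 0.178]
wrist_force: [1.0, -0.0, -0.1]
finger_gap: 0.0853
shift units [-0.44  2.55  1.78]
turn units [  2.81   2.61 -10.43]
shift units after turn [-3.11 -0.19  0.37]
t 13.0 tcp [0.465  0.0308 0.2687] j [-0.188 -0.306 -0.608  0.796  0.124 -0.24 ] F [ 0.1  0.7 -1.2] M [0.03 0.41 0.01] gap 0.0854
shift units [-0.44  2.55  1.78]
turn units [ 2.66 -2.87 11.58]
shift units after turn [3.11 0.19 0.37]
t 13.0 tcp [0.465  0.0308 0.2687] j [-0.188 -0.306 -0.608  0.796  0.124 -0.24 ] F [ 0.1  0.7 -1.2] M [0.03 0.41 0.01] gap 0.0854
```

View pics/p1.png

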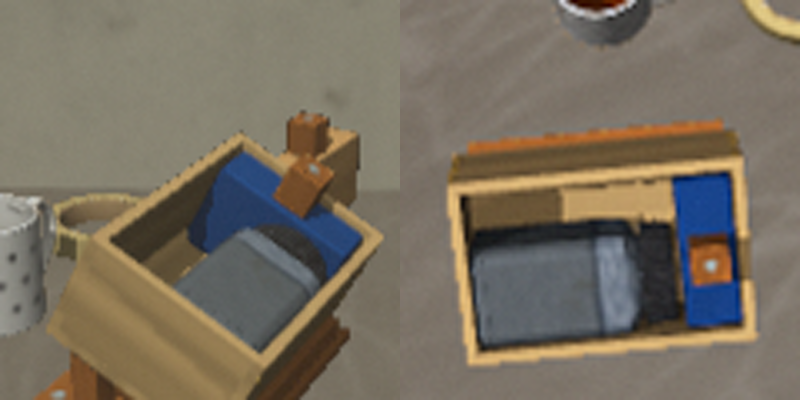

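The blue block sits flush in the right end with its post up, post dot at about (711,266) in the right half of the picture. The jar hasn't moved. Now the pale block.

```bash
python3 -m inch '[[0.234,0.218,-0.869,0,0,0,0],[0.234,0.218,-0.869,0,0,0,0],[0.234,0.218,-0.869,0,0,0,0],[0.234,0.218,-0.869,0,0,0,0],[0.234,0.218,-0.869,0,0,0,0],[0.234,0.218,-0.869,0,0,0,0],[0.234,0.218,-0.869,0,0,0,0],[0.234,0.218,-0.869,0,0,0,0],[0.234,0.218,-0.869,0,0,0,0],[0.234,0.218,-0.869,0,0,0,0],[0.234,0.218,-0.869,0,0,0,0],[0.234,0.218,-0.869,0,0,0,0]]'; python3 -m inch '[[0,0,0,-0.5,0,0,0],[0,0,0,-0.6,-0.1,0.1,0],[0,0,0,-0.6,-0.1,0.1,0],[0,0,0,-0.6,0,0.1,0],[0,0,0,-0.5,0,0.1,0],[0,0,0,-0.3,0,0,0],[0,0,0,0,0,0,0],[0,0,0,0,0,0,0]]'; python3 -c "
from go import *
need([.6205,.0215,.082],down(np.pi-.002))"
```

```text
clock: 14.2
tcp_pos: [0.4648, 0.0346, 0.2684]
orientation: [-0.001, -0.006, 1.0, 0.0]
wrist_force: [-0.6, 0.4, -0.8]
finger_gap: 0.0856
clock: 15.0
tcp_pos: [0.6194, 0.0257, 0.2475]
orientation: [-0.001, -0.003, 1.0, 0.001]
wrist_force: [-0.8, 0.2, 1.0]
finger_gap: 0.0852
shift units [-0.03 -0.09  3.31]
turn units [ 0.02 -0.02  0.06]
shift units after turn [-0.02 -0.08  3.31]
t 15.0 tcp [0.6194 0.0257 0.2475] j [-0.089  0.403  0.215  1.386  0.002 -1.666] F [-0.8  0.2  1. ] M [ 0.01  0.04 -0.  ] gap 0.0852
```

```bash
python3 -m inch '[[0,0,0,-0.03,-0.08,0.3,0],[0,0,0,0,0,0.6,0],[0,0,0,0,0,0.6,0],[0,0,0,0,0,0.6,0],[0,0,0,0,0,0.6,0],[0,0,0,0,0,0.4,0],[0,0,0,0,0,0.2,0],[0,0,0,0,0,0,0]]';python3 - <<'E'
from go import *
o=[]
for n in("side","top"):
    im=env.read_camera(n)[:,:,::-1]
    c=im[110:230,280:400] if n=="side" else im[120:220,340:440]
    o.append(cv2.resize(c,(400,400),interpolation=cv2.INTER_CUBIC))
cv2.imwrite("pics/g2.png",np.hstack(o));need([.6205,.0215,.082],down(np.pi-.002))
E
```

```text
clock: 15.8
tcp_pos: [0.6195, 0.0216, 0.0819]
orientation: [-0.002, -0.003, 1.0, 0.001]
wrist_force: [0.4, 0.6, -0.1]
finger_gap: 0.0853
shift units [0.02 0.   0.04]
turn units [ 0.02 -0.    0.05]
shift units after turn [0.02 0.   0.04]
t 15.9 tcp [0.6215 0.0213 0.0839] j [-0.096  0.48  -0.075  1.016  0.002 -1.672] F [ 0.7 -0.7  0.8] M [-0.02 -0.02  0.03] gap 0.0857
```

View pics/g2.png

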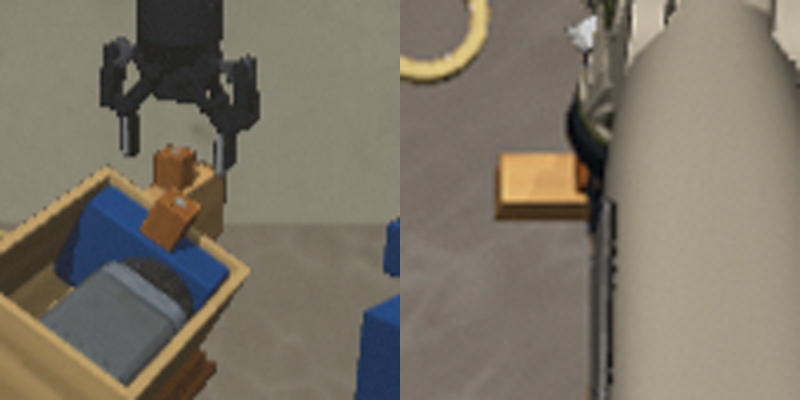

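The fingers straddle the pale post at about (175,170) in the left half of the picture. Closing and lifting.

```bash
python3 -m inch '[[0,0,0,0,0,0,1],[0,0,0,0,0,0,1],[0,0,0,0,0,0,1],[0,0,0,0,0,0,1],[0,0,0,0,0,0,1],[0,0,0,0,0,0,1],[0,0,0,0,0,0,1],[0,0,0,0,0,0,1]]' 60;  python3 -c "
from go import *
need([.6205,.0215,.082],down(np.pi))"; python3 -m inch '[[0,0,0,0,0,-0.2,1],[0,0,0,0,0,-0.4,1],[0,0,0,0,0,-0.6,1],[0,0,0,0,0,-0.7,1],[0,0,0,0,0,-0.7,1],[0,0,0,0,0,-0.7,1],[0,0,0,0,0,-0.6,1],[0,0,0,0,0,-0.4,1],[0,0,0,0,0,-0.2,1],[0,0,0,0,0,0,1]]'
python3 -c "
from go import *
need(cpos(.038,.023,.20),Rcase([-1,0,0]))"
```

```text
clock: 16.7
tcp_pos: [0.6217, 0.0211, 0.0832]
orientation: [-0.0, -0.003, 1.0, 0.001]
wrist_force: [0.5, -0.2, 5.2]
finger_gap: 0.0266
shift units [0.02 0.01 0.02]
turn units [ 0.02 -0.    0.04]
shift units after turn [0.02 0.01 0.02]
t 16.7 tcp [0.6217 0.0211 0.0832] j [-0.096  0.481 -0.075  1.015  0.002 -1.672] F [ 0.5 -0.2  5.2] M [-0.03 -0.08  0.02] gap 0.0266
clock: 17.7
tcp_pos: [0.6218, 0.0207, 0.3086]
orientation: [-0.0, -0.003, 1.0, 0.001]
wrist_force: [-0.0, 0.4, -0.6]
finger_gap: 0.0264
shift units [2.56 5.91 1.2 ]
turn units [-0.13 -3.5  -0.57]
shift units after turn [2.38 6.1  0.07]
t 17.7 tcp [0.6218 0.0207 0.3086] j [-0.097  0.408  0.371  1.534  0.002 -1.673] F [-0.   0.4 -0.6] M [-0.02 -0.    0.01] gap 0.0264
```

```bash
python3 -m inch '[[-0.02,-0.58,-0.095,0,0,-0.1,1],[-0.02,-0.58,-0.095,0,0,-0.1,1],[-0.02,-0.58,-0.095,0,0,-0.1,1],[-0.02,-0.58,-0.095,0,0,-0.1,1],[-0.02,-0.58,-0.095,0,0,-0.1,1],[-0.02,-0.58,-0.095,0,0,-0.1,1],[0,0,0,0.4,0.4,0,1],[0,0,0,0.4,0.6,0,1],[0,0,0,0.4,0.7,0,1],[0,0,0,0.4,0.7,0,1],[0,0,0,0.4,0.7,0,1],[0,0,0,0.4,0.7,0,1]]'; python3 -m inch '[[0,0,0,0,0.7,0,1],[0,0,0,0,0.7,0,1],[0,0,0,0,0.5,0,1],[0,0,0,0,0.3,0,1],[0,0,0,0,0.1,0,1],[0,0,0,0,0,0,1],[0,0,0,0,0,0,1]]'
python3 look.py h3; python3 -c "
from go import *
need(cpos(.038,.023,.20),Rcase([-1,0,0]));where()"
```

```text
clock: 18.9
tcp_pos: [0.4911, 0.2009, 0.2779]
orientation: [0.238, -0.042, 0.97, 0.01]
wrist_force: [1.0, 0.2, -0.9]
finger_gap: 0.0265
clock: 19.6
tcp_pos: [0.4832, 0.3141, 0.2796]
orientation: [0.239, -0.042, 0.97, 0.009]
wrist_force: [0.1, -0.5, -0.8]
finger_gap: 0.0268
shift units [0.13 0.02 0.63]
turn units [-0.01 -0.03 -0.01]
shift units after turn [0.13 0.02 0.63]
t 19.7 tcp [0.4836 0.3139 0.2803] j [ 0.545 -0.027 -0.353  0.805 -0.209 -1.157] F [ 0.  -0.  -1.4] M [-0.03  0.45 -0.01] gap 0.0268
tcp in case mm [ 44.6  21.9 231.4] tool axes in case [[-1.0, 0.001, -0.005], [0.001, 1.0, -0.001], [0.005, -0.001, -1.0]]
```

View pics/h3.png

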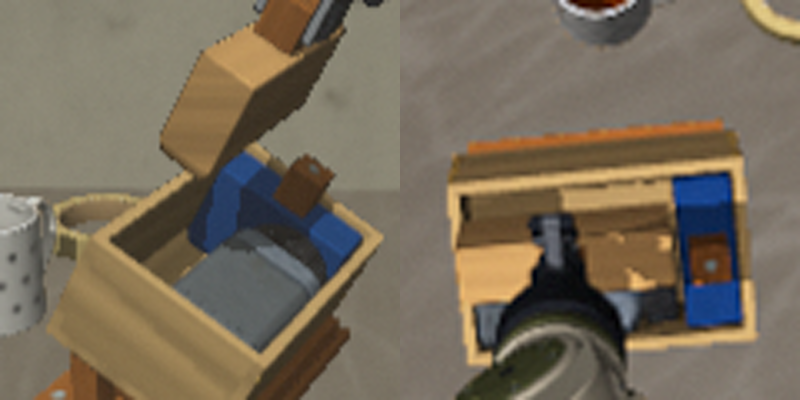

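```bash
python3 -c "
from go import *
print(oncase('top',crop2([(300,207),(450,203)],250,160,8),0.0).round(1),oncase('top',crop2([(200,250),(300,242)],250,160,8),0.076).round(1))"
python3 -m inch '[[0,0,0,0.12,0,0.2,1],[0,0,0,0,0,0.4,1],[0,0,0,0,0,0.3,1],[0,0,0,0,0,0.2,1],[0,0,0,0,0,0.05,1],[0,0,0,0,0,0,1],[0,0,0,0,0,0,1]]'
python3 look.py h4; python3 -c "
from go import *
need(cpos(.0385,.022,.20),Rcase([-1,0,0]));where()
im=cv2.imread('pics/h4top.png');cv2.imwrite('pics/h4z.png',cv2.resize(im[160:225,250:340],None,fx=8,fy=8,interpolation=cv2.INTER_CUBIC))"
```

```text
[[  8.9  24.7   0. ]
 [  5.  -31.2   0. ]] [[18.3 58.6 76. ]
 [17.8 22.9 76. ]]
clock: 20.4
tcp_pos: [0.5052, 0.3168, 0.2276]
orientation: [0.24, -0.042, 0.97, 0.01]
wrist_force: [-0.7, -0.0, -1.6]
finger_gap: 0.0269
shift units [ 0.02 -0.02 -0.5 ]
turn units [ 0.   -0.02 -0.  ]
shift units after turn [ 0.02 -0.02 -0.5 ]
t 20.5 tcp [0.5053 0.317  0.2279] j [ 0.526  0.033 -0.425  0.667 -0.2   -1.176] F [-0.6  0.8 -0.5] M [-0.08  0.49  0.02] gap 0.0271
tcp in case mm [ 39.3  23.2 174.9] tool axes in case [[-1.0, 0.0, -0.003], [0.0, 1.0, 0.0], [0.003, 0.0, -1.0]]
```

View pics/h4z.png

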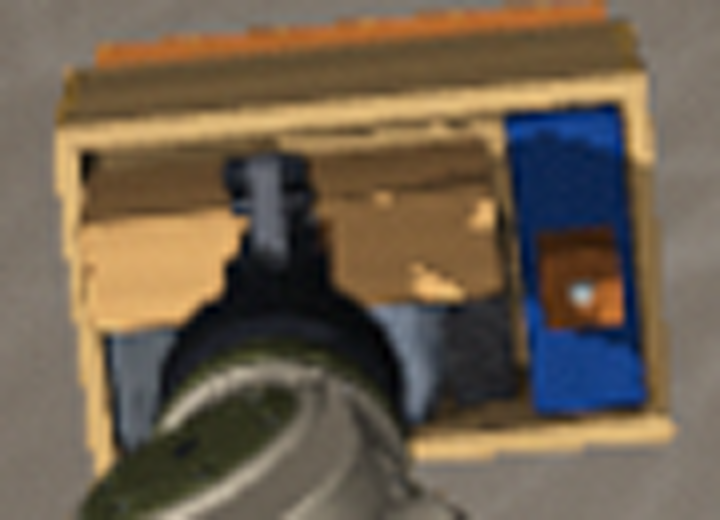

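View pics/h4.png

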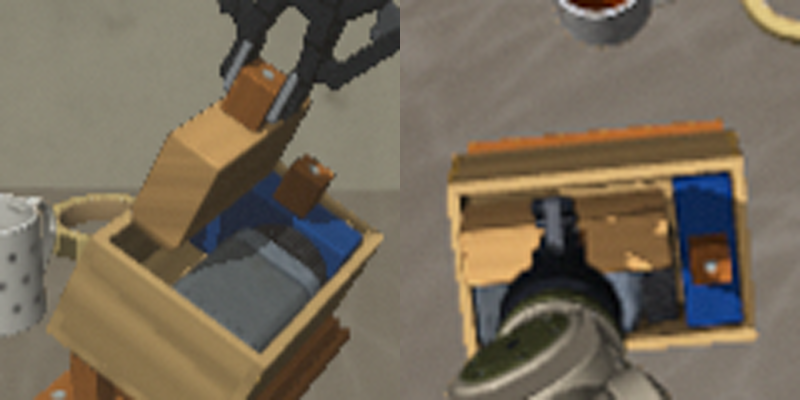

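```bash
python3 - <<'E'
from go import *
print("far top",oncase("top",crop2([(82,222),(235,209),(490,190)],250,160,8),.166).round(1))
print("near top",oncase("top",crop2([(105,333),(500,299)],250,160,8),.166).round(1))
print("bottom far",oncase("top",crop2([(90,155),(480,140)],250,160,8),.096).round(1))
print("blue far/left",oncase("top",crop2([(508,115),(615,105),(538,412),(645,404)],250,160,8),.074).round(1), "dot",oncase("top",crop2([(583,294)],250,160,8),.106).round(1))
E
```

```text
far top [[ 58.4  90.5 166. ]
 [ 57.9  39.5 166. ]
 [ 56.2 -45.4 166. ]]
near top [[ 19.2  87.3 166. ]
 [ 18.1 -45.3 166. ]]
bottom far [[ 62.3  91.5  96. ]
 [ 54.5 -44.   96. ]]
blue far/left [[ 56.6 -54.7  74. ]
 [ 56.6 -92.7  74. ]
 [-54.9 -55.9  74. ]
 [-55.7 -94.7  74. ]] dot [[ -1.9 -74.8 106. ]]
```

```bash
python3 -m inch '[[0,0,0,0,0,0.2,1],[0,0,0,0,0,0.2,1],[0,0,0,0,0,0.15,1],[0,0,0,0,0,0,1]]';python3 -c "
from go import *
need(cpos(.0385,.022,.083),Rcase([-1,0,0]));where()"
python3 -m inch '[[0,0,0,0,0,0.2,1],[0,0,0,0,0,0.2,1],[0,0,0,0,0,0.1,1],[0,0,0,0,0,0,1]]';python3 -c "
from go import *
need(cpos(.0385,.022,.083),Rcase([-1,0,0]));where()"
```

```text
clock: 20.9
tcp_pos: [0.5174, 0.3173, 0.2004]
orientation: [0.238, -0.042, 0.97, 0.009]
wrist_force: [-0.2, -0.7, -1.0]
finger_gap: 0.0272
shift units [-0.04 -0.01  1.24]
turn units [-0.01 -0.05  0.  ]
shift units after turn [-0.03 -0.01  1.24]
t 20.9 tcp [0.5174 0.3173 0.2004] j [ 0.514  0.073 -0.451  0.603 -0.195 -1.187] F [-0.2 -0.7 -1. ] M [-0.02  0.53 -0.01] gap 0.0272
tcp in case mm [ 37.1  22.4 145. ] tool axes in case [[-1.0, -0.0, -0.007], [-0.0, 1.0, -0.002], [0.007, -0.002, -1.0]]
clock: 21.3
tcp_pos: [0.5292, 0.3185, 0.1791]
orientation: [0.239, -0.042, 0.97, 0.01]
wrist_force: [-1.1, 0.1, -1.2]
finger_gap: 0.0269
shift units [-0.02 -0.01  0.75]
turn units [-0.01 -0.04  0.  ]
shift units after turn [-0.02 -0.01  0.75]
t 21.3 tcp [0.5292 0.3185 0.1791] j [ 0.504  0.108 -0.469  0.548 -0.191 -1.196] F [-1.1  0.1 -1.2] M [-0.05  0.53 -0.05] gap 0.0269
tcp in case mm [ 37.5  22.6 120.6] tool axes in case [[-1.0, -0.0, -0.006], [-0.0, 1.0, -0.001], [0.006, -0.001, -1.0]]
```

No contact so far. Shifting 1 mm up the slope and continuing down.

```bash
python3 -m inch '[[0,-0.04,0,-0.02,0,0.2,1],[0,0,0,0,0,0.2,1],[0,0,0,0,0,0.15,1],[0,0,0,0,0,0.1,1],[0,0,0,0,0,0,1]]';python3 -c "
from go import *
need(cpos(.0385,.022,.083),Rcase([-1,0,0]));where()"
```

```text
clock: 21.8
tcp_pos: [0.5453, 0.3199, 0.151]
orientation: [0.242, -0.042, 0.969, 0.01]
wrist_force: [0.4, -0.0, -1.7]
finger_gap: 0.0266
shift units [ 0.   -0.01  0.1 ]
turn units [-0.01 -0.    0.  ]
shift units after turn [ 0.   -0.01  0.1 ]
t 21.8 tcp [0.5453 0.3199 0.151 ] j [ 0.493  0.157 -0.491  0.469 -0.188 -1.207] F [ 0.4 -0.  -1.7] M [-0.04  0.53 -0.03] gap 0.0266
tcp in case mm [38.7 22.6 88.2] tool axes in case [[-1.0, -0.0, -0.0], [-0.0, 1.0, -0.001], [0.0, -0.001, -1.0]]
```

```bash
python3 -m inch '[[0,0,0,0,0,0.05,1],[0,0,0,0,0,0.04,1],[0,0,0,0,0,0.02,1],[0,0,0,0,0,0,1]]';python3 -c "
from go import *
need(cpos(.0385,.022,.083));where()"; python3 -m inch '[[0,0,0,0,0,0.02,1],[0,0,0,0,0,0.02,1],[0,0,0,0,0,0,1]]';python3 -c "
from go import *
need(cpos(.0385,.022,.083));where()"
```

```text
clock: 22.2
tcp_pos: [0.5481, 0.3205, 0.1475]
orientation: [0.242, -0.042, 0.969, 0.01]
wrist_force: [-0.4, -0.0, -1.3]
finger_gap: 0.027
shift units [ 0.02 -0.02  0.02]
t 22.2 tcp [0.5481 0.3205 0.1475] j [ 0.491  0.164 -0.493  0.458 -0.187 -1.209] F [-0.4 -0.  -1.3] M [-0.04  0.52 -0.03] gap 0.027
tcp in case mm [39.5 22.9 83.8] tool axes in case [[-1.0, -0.0, 0.001], [-0.0, 1.0, -0.0], [-0.001, -0.0, -1.0]]
clock: 22.5
tcp_pos: [0.5489, 0.3205, 0.1466]
orientation: [0.243, -0.042, 0.969, 0.01]
wrist_force: [-5.3, -2.4, 6.0]
finger_gap: 0.0271
shift units [ 0.03 -0.02 -0.01]
t 22.5 tcp [0.5489 0.3205 0.1466] j [ 0.49   0.166 -0.494  0.455 -0.187 -1.21 ] F [-5.3 -2.4  6. ] M [-0.29  1.01 -0.13] gap 0.0271
tcp in case mm [39.8 22.9 82.6] tool axes in case [[-1.0, -0.0, 0.002], [-0.0, 1.0, -0.0], [-0.002, -0.0, -1.0]]
```

```bash
python3 -m inch '[[0,0,0,0,0,0.02,1],[0,0,0,0,0,0.01,1],[0,0,0,0,0,0,1]]';python3 -c "
from go import *
need(cpos(.0385,.022,.083));where()"; python3 -m inch '[[0,0,0,0,0,-0.03,1],[0,0,0,0,0,0,1],[0,0,0,0,0,0,0.6],[0,0,0,0,0,0,0.3],[0,0,0,0,0,0,0],[0,0,0,0,0,0,0],[0,0,0,0,0,0,0],[0,0,0,0,0,0,0]]';python3 -c "
from go import *
need(cpos(.0385,.022,.083));where()"
```

```text
clock: 22.8
tcp_pos: [0.549, 0.3205, 0.1467]
orientation: [0.243, -0.042, 0.969, 0.01]
wrist_force: [-13.5, -5.2, 17.8]
finger_gap: 0.0271
shift units [ 0.03 -0.02 -0.01]
t 22.8 tcp [0.549  0.3205 0.1467] j [ 0.49   0.166 -0.494  0.454 -0.187 -1.21 ] F [-13.5  -5.2  17.8] M [-0.75  1.84 -0.36] gap 0.0271
tcp in case mm [39.9 22.9 82.6] tool axes in case [[-1.0, -0.0, 0.003], [-0.0, 1.0, -0.0], [-0.003, -0.0, -1.0]]
clock: 23.6
tcp_pos: [0.5491, 0.3205, 0.1456]
orientation: [0.242, -0.042, 0.969, 0.01]
wrist_force: [-0.4, 0.3, -0.8]
finger_gap: 0.0855
shift units [ 0.02 -0.02 -0.03]
t 23.6 tcp [0.5491 0.3205 0.1456] j [ 0.49   0.168 -0.494  0.453 -0.187 -1.21 ] F [-0.4  0.3 -0.8] M [-0.06  0.45  0.  ] gap 0.0855
tcp in case mm [39.4 22.9 81.6] tool axes in case [[-1.0, 0.0, 0.001], [0.0, 1.0, -0.001], [-0.001, -0.001, -1.0]]
```

```bash
python3 -m inch '[[0,0,0,0,0,-0.2,0],[0,0,0,0,0,-0.4,0],[0,0,0,0,0,-0.6,0],[0,0,0,0,0,-0.7,0],[0,0,0,0,0,-0.7,0],[0,0,0,0,0,-0.6,0],[0,0,0,0,-0.7,0,0],[0,0,0,0,-0.7,0,0],[0,0,0,0,-0.7,0,0],[0,0,0,0,-0.7,0,0],[0,0,0,0,-0.7,0,0],[0,0,0,0,-0.7,0,0]]'; python3 -m inch '[[0,0,0,0,-0.6,0,0],[0,0,0,0,-0.3,0,0],[0,0,0,0,0,0,0],[0,0,0,0,0,0,0],[0,0,0,0,0,0,0],[0,0,0,0,0,0,0]]'
python3 look.py f
```

```text
clock: 24.8
tcp_pos: [0.4915, 0.1038, 0.2879]
orientation: [0.243, -0.042, 0.969, 0.01]
wrist_force: [1.0, -0.9, -0.5]
finger_gap: 0.0853
clock: 25.4
tcp_pos: [0.4956, 0.0611, 0.287]
orientation: [0.242, -0.042, 0.969, 0.01]
wrist_force: [0.3, 0.5, 0.5]
finger_gap: 0.0855
```

View pics/f.png

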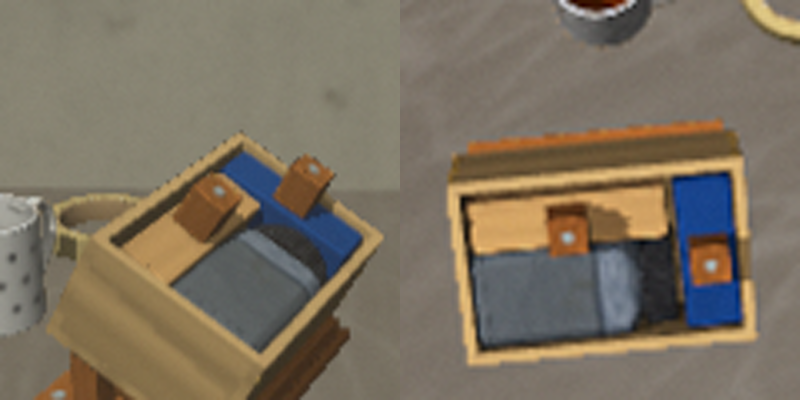

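View pics/ftop.png

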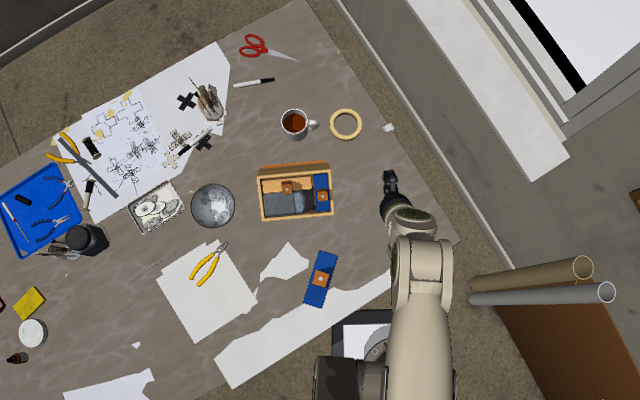

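```bash
python3 - <<'E'
from go import *
S=crop2([(216,188),(313,168)],240,120,400/120);T=crop2([(168,238),(311,266)],245,130,4)
R=Rc(q[2]);w=tri(S,T);print(((w[:,:3]-[q[0],q[1],.055])@R*1000).round(1),w[:,3])
print(oncase("top",T,.106).round(1))
a,b=cv2.imread("pics/top0.png"),cv2.imread("pics/ftop.png")
d=cv2.absdiff(a,b).max(2)
for n,(x,y,w_,h) in dict(mug=(275,102,45,42),roll=(326,105,40,38),bowl=(186,180,52,52)).items(): print(n,(d[y:y+h,x:x+w_]>40).sum())
need([0,0,0])
E
```

```text
[[ 30.4  22.9 108.4]
 [ -1.1 -74.7 106.6]] [1.94342481e-03 1.53478984e-08]
[[ 28.8  22.7 106. ]
 [ -1.3 -74.7 106. ]]
mug 0
roll 0
bowl 0
shift units [11.51 -0.35  0.37]
t 25.5 tcp [0.4957 0.061  0.2869] j [-0.089 -0.243 -0.524  0.806  0.082 -1.727] F [ 0.4 -0.   0.5] M [-0.01  0.36  0.  ] gap 0.0856
```

The pale post dot comes out at x ≈ 29–30 mm where 38 was expected, so the block seems to have tipped back onto the jar when released. I'll zoom in.

```bash
python3 - <<'E'
from go import *
a=cv2.resize(cv2.imread("pics/fside.png")[155:225,250:340],(400,311),interpolation=cv2.INTER_CUBIC)
b=cv2.resize(cv2.imread("pics/ftop.png")[165:225,253:330],(400,311),interpolation=cv2.INTER_CUBIC)
cv2.imwrite("pics/fz.png",np.hstack([a,b]))
E
```

```text
(no output)
```

View pics/fz.png

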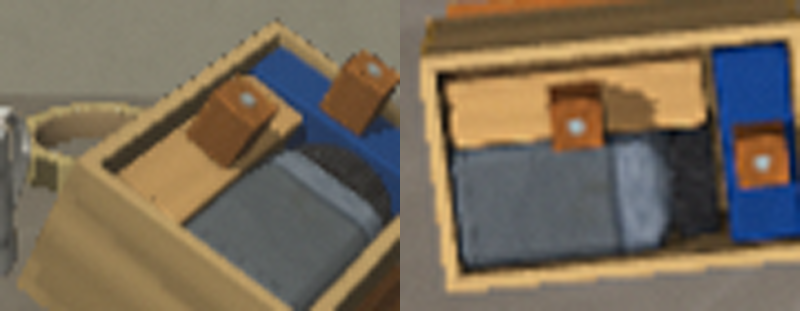

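```bash
python3 -m inch '[[0,0,0,0,0.4,0,0],[0,0,0,0,0.7,0,0],[0,0,0,0,0.7,0,0],[0,0,0,0,0.7,0,0],[0,0,0,0,0.7,0,0],[0,0,0,0,0.7,0,0],[0,0,0,0,0.6,0,0],[0,0,0,0,0.4,0,0],[0,0,0,0,0.2,0,0],[0,0,0,0,0.1,0,0],[0,0,0,0,0,0,0],[0,0,0,0,0,0,0]]';python3 -c "
from go import *
need(cpos(.0355,.0229,.085),Rcase([-1,0,0]));where()"
```

```text
clock: 26.7
tcp_pos: [0.4736, 0.3184, 0.2868]
orientation: [0.242, -0.041, 0.969, 0.01]
wrist_force: [-0.6, -0.5, -0.5]
finger_gap: 0.0855
shift units [ 0.08 -0.08  3.13]
turn units [-0.01  0.01 -0.  ]
shift units after turn [ 0.07 -0.09  3.13]
t 26.7 tcp [0.4736 0.3184 0.2868] j [ 0.567 -0.041 -0.353  0.818 -0.22  -1.139] F [-0.6 -0.5 -0.5] M [-0.05  0.41 -0.06] gap 0.0855
tcp in case mm [ 39.2  27.3 241.7] tool axes in case [[-1.0, 0.0, 0.001], [0.0, 1.0, -0.001], [-0.001, -0.001, -1.0]]
```

```bash
python3 -m inch '[[0,0,0,0.07,-0.09,0.3,0],[0,0,0,0,0,0.6,0],[0,0,0,0,0,0.6,0],[0,0,0,0,0,0.6,0],[0,0,0,0,0,0.5,0],[0,0,0,0,0,0.3,0],[0,0,0,0,0,0.15,0],[0,0,0,0,0,0.05,0],[0,0,0,0,0,0,0],[0,0,0,0,0,0,0]]';python3 -c "
from go import *
need(cpos(.0355,.0229,.085),Rcase([-1,0,0]));where()"
```

```text
clock: 27.7
tcp_pos: [0.5439, 0.3207, 0.1497]
orientation: [0.243, -0.042, 0.969, 0.011]
wrist_force: [0.0, -0.5, -0.2]
finger_gap: 0.0855
shift units [ 0.03 -0.01  0.05]
turn units [ 0.    0.02 -0.  ]
shift units after turn [ 0.03 -0.01  0.05]
t 27.7 tcp [0.5439 0.3207 0.1497] j [ 0.495  0.155 -0.499  0.46  -0.189 -1.205] F [ 0.  -0.5 -0.2] M [-0.02  0.41  0.04] gap 0.0855
tcp in case mm [36.8 23.5 87.6] tool axes in case [[-1.0, 0.0, 0.003], [0.0, 1.0, 0.0], [-0.003, 0.0, -1.0]]
```

```bash
python3 -m inch '[[0,0,0,0,0,0.05,0],[0,0,0,0,0,0,0.5],[0,0,0,0,0,0,1],[0,0,0,0,0,0,1],[0,0,0,0,0,0,1],[0,0,0,0,0,0,1],[0,0,0,0,0,0,1],[0,0,0,0,0,0,1],[0,0,0,0,0,0,1]]' 40;python3 -c "
from go import *
need(cpos(.0355,.0229,.085),Rcase([-1,0,0]));where()"
```

```text
clock: 28.6
tcp_pos: [0.5449, 0.3208, 0.1465]
orientation: [0.243, -0.042, 0.969, 0.01]
wrist_force: [-0.6, 1.7, 2.6]
finger_gap: 0.0274
shift units [ 0.02 -0.01 -0.01]
turn units [-0.    0.01 -0.  ]
shift units after turn [ 0.02 -0.01 -0.01]
t 28.6 tcp [0.5449 0.3208 0.1465] j [ 0.495  0.161 -0.5    0.454 -0.188 -1.206] F [-0.6  1.7  2.6] M [0.05 0.3  0.05] gap 0.0274
tcp in case mm [36.3 23.6 84.4] tool axes in case [[-1.0, 0.0, 0.002], [0.0, 1.0, -0.0], [-0.002, -0.0, -1.0]]
```

```bash
python3 -m inch '[[0,0,0,0,0,-0.03,1],[0,0,0,0,0,-0.03,1],[0,0,0,0,0,0,1]]' 60;python3 -c "
from go import *
need(cpos(.0355,.0229,.085),Rcase([-1,0,0]));where()"
python3 -m inch '[[0,0,0,0.02,0,0,1],[0,0,0,0,0,0,1]]';python3 -c "
from go import *
need(cpos(.0355,.0229,.085));where()"
```

```text
clock: 28.9
tcp_pos: [0.5429, 0.3203, 0.1485]
orientation: [0.242, -0.042, 0.969, 0.01]
wrist_force: [0.4, -0.2, -0.3]
finger_gap: 0.0268
shift units [-0.   -0.01  0.04]
turn units [-0.01  0.    0.  ]
shift units after turn [-0.   -0.01  0.04]
t 28.9 tcp [0.5429 0.3203 0.1485] j [ 0.496  0.156 -0.5    0.461 -0.189 -1.205] F [ 0.4 -0.2 -0.3] M [-0.03  0.48 -0.04] gap 0.0268
tcp in case mm [35.4 23.2 87.1] tool axes in case [[-1.0, -0.0, 0.0], [-0.0, 1.0, -0.001], [-0.0, -0.001, -1.0]]
clock: 29.1
tcp_pos: [0.5421, 0.3203, 0.148]
orientation: [0.242, -0.042, 0.969, 0.01]
wrist_force: [-0.1, 0.8, -0.2]
finger_gap: 0.0268
shift units [-0.02 -0.01  0.04]
t 29.1 tcp [0.5421 0.3203 0.148 ] j [ 0.496  0.155 -0.502  0.459 -0.189 -1.204] F [-0.1  0.8 -0.2] M [-0.03  0.52  0.  ] gap 0.0268
tcp in case mm [34.4 23.3 87. ] tool axes in case [[-1.0, -0.0, 0.001], [-0.0, 1.0, -0.001], [-0.001, -0.001, -1.0]]
```

```bash
for i in 1 2; do python3 -m inch '[[0,0,0,0.01,0,0,1],[0,0,0,0.01,0,0,1],[0,0,0,0,0,0,1]]' >/dev/null;python3 -c "
from go import *
need(cpos(.0355,.0229,.085));where()"; done
```

```text
shift units [-0.03 -0.01  0.04]
t 29.4 tcp [0.5414 0.3204 0.1478] j [ 0.497  0.154 -0.504  0.458 -0.19  -1.204] F [ 0.4 -0.4 -1.2] M [-0.01  0.55 -0.03] gap 0.0268
tcp in case mm [33.7 23.4 87.2] tool axes in case [[-1.0, -0.0, 0.001], [-0.0, 1.0, -0.0], [-0.001, -0.0, -1.0]]
shift units [-0.04 -0.01  0.05]
t 29.7 tcp [0.5409 0.3204 0.1477] j [ 0.498  0.153 -0.506  0.456 -0.19  -1.203] F [ 0.3  0.5 -0.8] M [-0.08  0.25  0.02] gap 0.0268
tcp in case mm [33.3 23.5 87.3] tool axes in case [[-1.0, 0.0, 0.002], [0.0, 1.0, -0.0], [-0.002, -0.0, -1.0]]
```

```bash
python3 -m inch '[[0,0,0,0.01,0,0,1],[0,0,0,0.01,0,0,1],[0,0,0,0,0,0,1]]' >/dev/null;python3 -c "
from go import *
need(cpos(.0355,.0229,.085));where()"; python3 -m inch '[[0,0,0,0.01,0,0,1],[0,0,0,0,0,0,1]]' >/dev/null;python3 -c "
from go import *
need(cpos(.0355,.0229,.085));where()";python3 look.py r1
```

```text
shift units [-0.05 -0.01  0.05]
t 30.0 tcp [0.5406 0.3204 0.1478] j [ 0.498  0.152 -0.508  0.455 -0.191 -1.202] F [ 2.5 -1.6  1.2] M [-0.16 -0.26 -0.01] gap 0.0267
tcp in case mm [33.1 23.5 87.5] tool axes in case [[-1.0, 0.0, 0.003], [0.0, 1.0, -0.0], [-0.003, -0.0, -1.0]]
shift units [-0.05 -0.01  0.05]
t 30.2 tcp [0.5405 0.3203 0.1478] j [ 0.498  0.152 -0.509  0.454 -0.191 -1.202] F [ 4.2 -1.3  1.4] M [-0.23 -0.71 -0.13] gap 0.0269
tcp in case mm [32.9 23.4 87.6] tool axes in case [[-1.0, 0.001, 0.004], [0.001, 1.0, -0.001], [-0.004, -0.001, -1.0]]
```

View pics/r1.png

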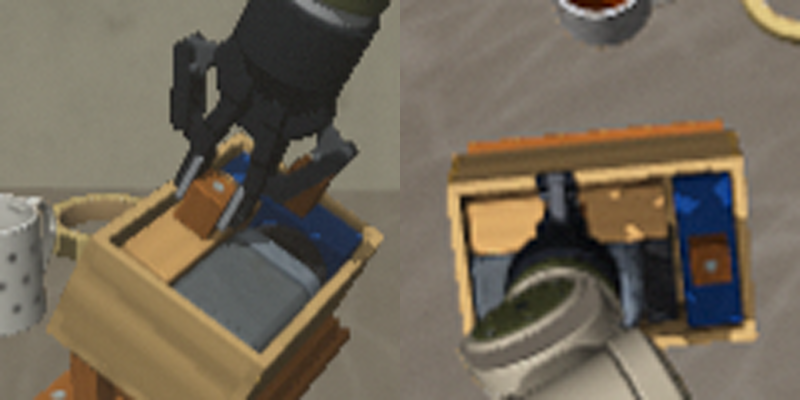

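Firm contact with the jar at TCP x ≈ 33. Lowering to the floor against it.

```bash
python3 -m inch '[[0,0,0,0,0,0.03,1],[0,0,0,0,0,0.03,1],[0,0,0,0,0,0,1]]' >/dev/null;python3 -c "
from go import *
need(cpos(.0355,.0229,.085));where()"; python3 -m inch '[[0,0,0,0,0,0.02,1],[0,0,0,0,0,0.02,1],[0,0,0,0,0,0,1]]' >/dev/null;python3 -c "
from go import *
need(cpos(.0355,.0229,.085));where()"
```

```text
shift units [-0.05 -0.02 -0.01]
t 30.6 tcp [0.5419 0.3209 0.1453] j [ 0.498  0.157 -0.51   0.447 -0.19  -1.203] F [5.1 0.3 3.8] M [-0.11 -1.01  0.04] gap 0.0268
tcp in case mm [33.1 23.9 84.7] tool axes in case [[-1.0, 0.001, 0.004], [0.001, 1.0, 0.001], [-0.004, 0.001, -1.0]]
shift units [-0.05 -0.02 -0.01]
t 30.9 tcp [0.5422 0.3209 0.1451] j [ 0.498  0.157 -0.51   0.445 -0.19  -1.204] F [-6.9 -3.4 17.9] M [-0.59 -0.16 -0.24] gap 0.0267
tcp in case mm [33.2 23.9 84.4] tool axes in case [[-1.0, 0.0, 0.005], [0.0, 1.0, 0.0], [-0.005, 0.0, -1.0]]
```

```bash
python3 -m inch '[[0,0,0,0,0,-0.02,1],[0,0,0,0,0,0,1],[0,0,0,0,0,0,0.6],[0,0,0,0,0,0,0.3],[0,0,0,0,0,0,0],[0,0,0,0,0,0,0],[0,0,0,0,0,0,0],[0,0,0,0,0,0,0]]'; python3 -m inch '[[0,0,0,0,0,-0.2,0],[0,0,0,0,0,-0.4,0],[0,0,0,0,0,-0.6,0],[0,0,0,0,0,-0.7,0],[0,0,0,0,0,-0.7,0],[0,0,0,0,0,-0.6,0],[0,0,0,0,-0.7,0,0],[0,0,0,0,-0.7,0,0],[0,0,0,0,-0.7,0,0],[0,0,0,0,-0.7,0,0],[0,0,0,0,-0.7,0,0],[0,0,0,0,-0.7,0,0]]'; python3 -m inch '[[0,0,0,0,-0.6,0,0],[0,0,0,0,-0.3,0,0],[0,0,0,0,0,0,0],[0,0,0,0,0,0,0],[0,0,0,0,0,0,0],[0,0,0,0,0,0,0]]'
python3 look.py f2;python3 - <<'E'
from go import *
a=cv2.resize(cv2.imread("pics/f2side.png")[155:225,250:340],(400,311),interpolation=cv2.INTER_CUBIC)
b=cv2.resize(cv2.imread("pics/f2top.png")[165:225,253:330],(400,311),interpolation=cv2.INTER_CUBIC)
cv2.imwrite("pics/f2z.png",np.hstack([a,b]))
E
```

```text
clock: 31.7
tcp_pos: [0.5409, 0.3203, 0.1428]
orientation: [0.242, -0.042, 0.969, 0.01]
wrist_force: [-1.0, 0.7, 0.5]
finger_gap: 0.0851
clock: 32.9
tcp_pos: [0.4837, 0.1037, 0.2855]
orientation: [0.243, -0.042, 0.969, 0.01]
wrist_force: [0.7, -0.3, -0.5]
finger_gap: 0.0856
clock: 33.5
tcp_pos: [0.4878, 0.0609, 0.2846]
orientation: [0.242, -0.042, 0.969, 0.01]
wrist_force: [-0.2, -0.4, 0.3]
finger_gap: 0.0855
```

View pics/f2z.png

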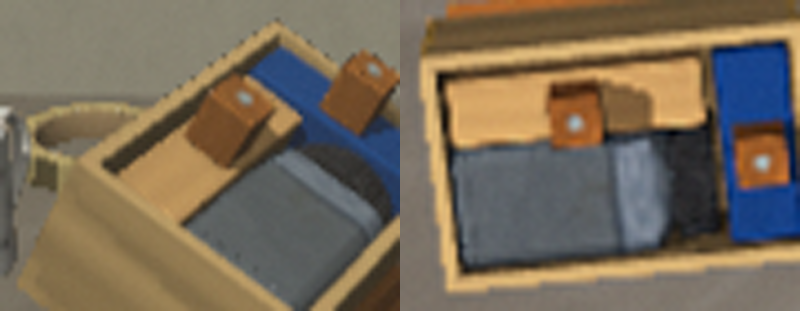

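View pics/f2.png

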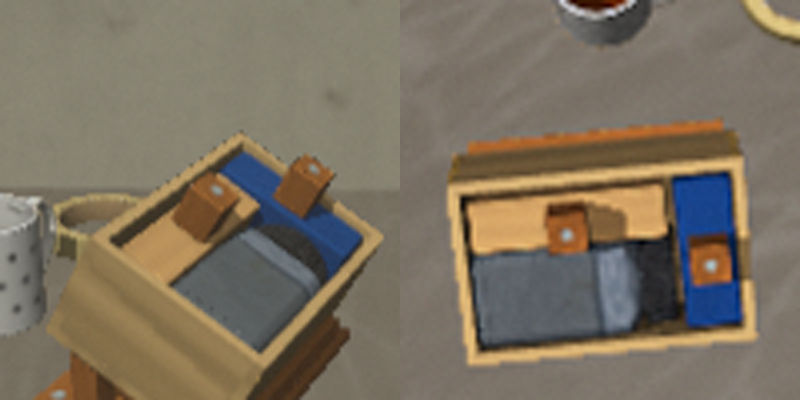

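```bash
python3 - <<'E'
from go import *
def dots(t,boxes):
    im=cv2.imread(f"pics/{t}.png").astype(int);out=[]
    for x,y,w,h in boxes:
        c=im[y:y+h,x:x+w];wt=np.clip(c[...,0]-100,0,None)  # blue channel: bright dot on orange
        Y,X=np.mgrid[y:y+h,x:x+w];out.append((float((X*wt).sum()/wt.sum()),float((Y*wt).sum()/wt.sum())))
    return out
R=Rc(q[2])
for t in("f","f2"):
    T=dots(t+"top",[(283,186,8,7),(319,193,8,7)]);S=dots(t+"side",[(300,172,9,9),(328,166,10,8)])
    w=tri(S,T);print(t,np.round(T,2).tolist(),np.round(S,2).tolist(),((w[:,:3]-[q[0],q[1],.055])@R*1000).round(1).tolist(),w[:,3].round(4),oncase("top",T,.106).round(1).tolist())
im=cv2.imread("pics/f2top.png");cv2.imwrite("pics/f2y.png",cv2.resize(im[172:200,256:322],None,fx=12,fy=12,interpolation=cv2.INTER_CUBIC))
E
```

```text
f [[286.47, 188.92], [322.33, 195.89]] [[305.55, 176.35], [334.04, 167.8]] [[29.6, 22.7, 108.6], [1.0, -74.6, 112.2]] [0.0012 0.0007] [[29.4, 23.0, 106.0], [-0.6, -74.7, 106.0]]
f2 [[286.31, 188.29], [322.32, 195.9]] [[304.88, 176.31], [334.01, 167.76]] [[31.0, 22.9, 107.7], [1.0, -74.5, 112.3]] [0.0015 0.0006] [[31.3, 23.3, 106.0], [-0.6, -74.6, 106.0]]
```

View pics/f2y.png

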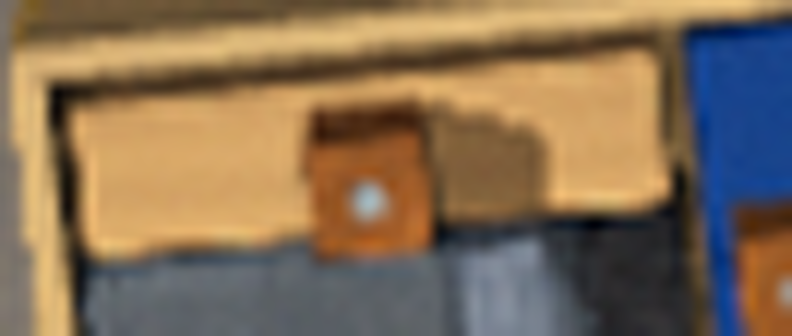

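```bash
python3 - <<'E'
from go import *
N=oncase("top",crop2([(100,258),(670,203)],256,172,12),.074);F=oncase("top",crop2([(75,103),(655,52)],256,172,12),.074)
print(N.round(1),F.round(1),"centre x",(N[:,0].mean()+F[:,0].mean())/2)
# side view: near/left top edges crop
im=cv2.imread("pics/f2side.png");cv2.imwrite("pics/f2s.png",cv2.resize(im[160:215,265:345],None,fx=9,fy=9,interpolation=cv2.INTER_CUBIC))
im=cv2.imread("pics/fside.png");cv2.imwrite("pics/fs.png",cv2.resize(im[160:215,265:345],None,fx=9,fy=9,interpolation=cv2.INTER_CUBIC))
E
```

```text
[[ 14.1  89.7  74. ]
 [ 14.5 -46.2  74. ]] [[ 52.6  91.2  74. ]
 [ 51.8 -46.   74. ]] centre x 33.25861455221876
```

View pics/f2s.png

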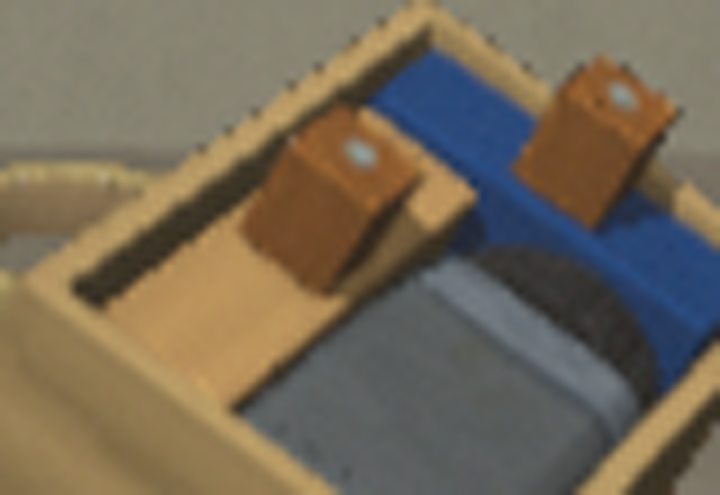

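View pics/fs.png

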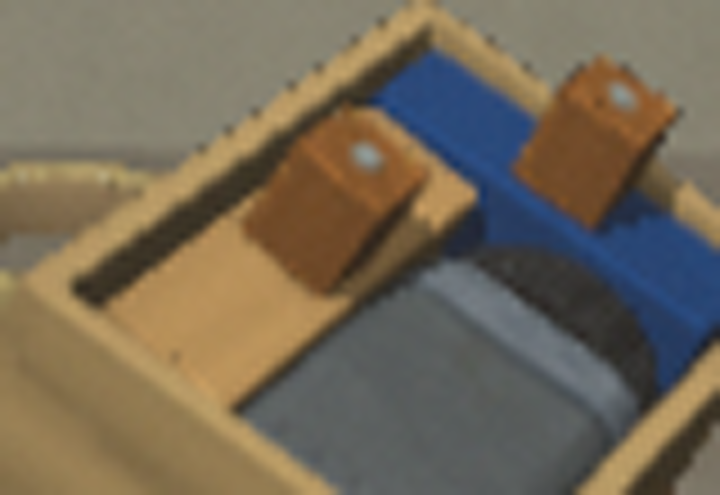

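```bash
python3 - <<'E'
from go import *
def dot(t,x,y,w,h):
    c=cv2.imread(f"pics/{t}.png").astype(int)[y:y+h,x:x+w];wt=np.clip(c[...,0]-110,0,None);Y,X=np.mgrid[y:y+h,x:x+w]
    print(t,c[...,0].tolist());return np.array([(X*wt).sum()/wt.sum(),(Y*wt).sum()/wt.sum()])
a=dot("r1side",303,173,5,6);b=dot("f2side",302,174,6,6);print(a,b,dot("fside",303,174,6,6))
P=lambda x,z:proj("side",cpos(x,.023,z))[0]
print("pred f2 if upright",a+P(.0333,.106)-P(.0329,.1091), "1mm x:",P(.034,.106)-P(.033,.106))
E
```

```text
r1side [[41, 43, 41, 48, 54], [50, 85, 84, 46, 49], [55, 128, 135, 124, 49], [52, 98, 131, 141, 65], [45, 55, 77, 90, 54], [47, 44, 46, 45, 46]]
f2side [[47, 46, 50, 53, 70, 82], [49, 66, 85, 65, 52, 62], [52, 93, 135, 130, 86, 48], [50, 69, 125, 146, 114, 46], [46, 49, 74, 93, 79, 47], [47, 46, 47, 48, 45, 48]]
fside [[44, 43, 50, 52, 74, 87], [47, 47, 62, 50, 56, 71], [53, 102, 130, 104, 51, 53], [53, 100, 145, 138, 84, 50], [47, 68, 96, 101, 63, 47], [45, 45, 52, 55, 43, 47]]
[305.24770642 175.47706422] [304.64 176.55] [305.3373494  176.75903614]
pred f2 if upright [304.52792306 176.41722434] 1mm x: [-0.36335815 -0.2655657 ]
```

The dot lands 0.15 px (about 0.4 mm) from where the upright, floored block should show it. The earlier tipped state was 0.9 px off. Final check of the bystanders and jar, then hand in.

```bash
python3 - <<'E'
from go import *
a,b=cv2.imread("pics/top0.png"),cv2.imread("pics/f2top.png");d=cv2.absdiff(a,b).max(2)
for n,(x,y,w_,h) in dict(mug=(275,102,45,42),roll=(326,105,40,38),bowl=(186,180,52,52),jarbody=(262,192,50,24)).items(): print(n,(d[y:y+h,x:x+w_]>40).sum())
need([0,0,0]);print(env.hand_in())
E
```

```text
mug 0
roll 0
bowl 0
jarbody 37
shift units [11.35 -0.36  0.4 ]
t 33.6 tcp [0.4879 0.0608 0.2845] j [-0.091 -0.259 -0.541  0.805  0.083 -1.729] F [-0.5  0.8 -0.8] M [-0.01  0.42 -0.05] gap 0.0853
the job is handed in; nothing more can be done
None
```

Both gaps are filled and I handed the job in at 33.6 s, with the gripper open and clear of everything.

- **Blue block:** I used the middle-sized one, about 112 mm long. It went across the right end and touched the floor at the expected height. Its post dot reads x ≈ -1, y ≈ -75 mm in the case. Two-camera height readings for that dot ran from 106.6 to 112 mm against 106 expected. The floor contact during the push is the better evidence that it is fully down.
- **Pale block, first try:** I set it near the middle of its gap and it tipped about 4° onto the jar when released. The check picture showed this.
- **Pale block, mended:** I gripped it again, squared it up against the jar, pressed it to the floor and let go. Compared with the view of it held upright, its post dot is now within about 0.4 mm of where it should be. Reading the tilt from the top view alone was noisier and left about 2 mm unexplained. The gap left is about 5 mm, between the block and the far wall.
- **Jar and bystanders:** The jar is still in its corner; by eye its edges have not moved. In the jar's image area 37 pixels changed, which I took to be the new block's shadow and edges but did not check further. The mug, roll and bowl show no changed pixels.

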